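# Fit out the block heater

## Robot

A 6-joint arm with a two-finger parallel gripper is mounted at the origin on a cart in front of the work surface, level with it; the furniture and walls round the work are solid. World frame = base frame: x ahead of the robot, y to its left, z up, the work surface at z = 0. Lengths are in mm, angles in rad, forces in N, time in s.
With the tool pointing down it reaches from about 325 to 900 mm from the base axis. Payload 6.1 kg.
Tool frame: the origin (TCP) lies at the very end of the fingers, on their centre line; the grasp point (between the pads) lies 19 mm behind it (bot.grip_depth is the distance from the TCP to the grasp point, in mm); z points along the fingers, y is the line along which they close (so a half turn about z gives the same grasp; the last joint's range is limited). The gripper opens to 87 mm and grips with 3 to 60 N. Pads are 19 mm wide; open, the fingers measure 117 mm over their backs; the gripper's body (75 mm by 190 mm) begins 51 mm behind the grasp point.
Start: joints at [1.173, 0.22, 1.526, -0, 1.395, -0.126], TCP at [167.79, 602.048, 222.538] pointing down, gripper open.
Joint ranges: [-2.98, 2.98], [-0.91, 2.08], [0.09, 2.57], [-1.24, 4.39], [0.2, 2.65], [-2.68, 2.68]. Speed limits (rad/s): [2.57, 2.57, 3.01, 3.14, 3.14, 3.14].

## Interface

Orientations are given as a unit quaternion [x, y, z, w].
In Python, from bench import bot, eyes, workorder gives the robot as it stands.
- The arm moves only by the tool move_arm, never from a script. Its arguments are lists of equal length, an entry for each row: "grip": the closure in counts, from 0 (fully open) to 255 (shut); "travel": the shift along the tool's x, y, z in mm, a list of three; "spin": the turn about the tool's z in degrees. In form: {"grip": [grip, ...], "travel": [[x, y, z], ...], "spin": [spin, ...]}. A call has 1 to 10 rows; each row shifts and turns the commanded pose from where the row before left it, along the tool's axes as they then stand; what a row does not reach is not made up. A row lasts 1/12 s, in which the tool goes at most 41.7 mm and 7.16 degrees, less where a joint would pass 70% of its speed; a pose out of reach is approached as far as the arm can. A call is refused whole if a number of a shift passes 41.7 or a number of a turn 7.16, either way. A call with a gripper value outside its range is refused whole. The fingers move at their own pace and stop on an object; "grip_force" is the grip in N (left out, the last holds). Time passes only in rows, so rows that do not move let the fingers close. It gives the time, the measured TCP pose, the force, the opening and the grip force at its end, in the units of the state.
- bot.observe(): the state, without advancing time (a new reading comes with each control period).
- eyes.capture(name): name is "scene" or "top" or "wrist"; returns the picture (400x640x3 uint8, red, green, blue); there is no depth.
- eyes.calibration(name): a dict with "fx", "fy", "cx", "cy" (pixels), "R" (3x3) and "t" (3): a world point X has camera coordinates R X + t. Camera axes: x right, y down, z forward; pixel columns grow to the right and rows downward; lengths in mm; the calibration is good to about 2 mm. A picture is of the moment at which its call begins: read the wrist's pose just before it. calibration takes no time and is no camera call; for the wrist camera it gives the pose at the moment of the call.
- workorder.sign_off(): hands the job in; it is judged then, once.
The state is a dict: "clock": time; "joint_pos": joint angles; "qd": joint speeds; "effort": joint torques, N m; "tcp_pos": TCP position; "eef_rot": TCP orientation; "ft_force": force on the tool from outside, world axes, zero at the start; "wrist_torque": the same for the moment, N m; "gripper_width": finger opening in mm; "grip_force": force on a finger pad.
Only numpy, scipy, OpenCV 4.12 (cv2) and the standard library are available. Lean on these libraries where they do the work, as an engineer would, in place of code of your own. Each camera call takes 0.05 s, during which the arm holds its last target. There are 200 camera calls.

## Task

Get the block heater ready: raise its blue cover by the tab and push the red pad of its folding stay down past straight until the stay is locked and the cover stays up unaided. Take out every black transit blank and set it down in the grey tray, then put every aluminium heating block that stands on the bench into a pocket of its own (any pocket) and press it in until its top is flush with the deck. Leave the cover standing open and do not disturb the other things on the bench.

Things in the scene. Friction and masses are not known exactly. Their poses are not given: they have to be found in the camera images.
- heater: Fixed white block heater, 180 mm deep (x) by 216 mm wide (y), deck 60 mm high, with a blue cover hinged along its back edge and a folding stay on its right (-y) side. Origin: centre of its underside; +x from front to back, +y to its left. Turned by up to 0.2 rad.
- lid_hinge (a point): Middle of the cover's hinge axis (which runs along the heater's y): 87 mm behind the heater's origin, 62 mm above the worktop.
- lid (a joint): Blue cover's angle: 0 closed (as found), 1.40 rad as far up as the stay allows; locked it stands at 1.37 to 1.40. A shell 177 mm long, 216 wide, 36 high, 0.35 kg; lifting at the tab takes 2 to 3 N. Stiff hinge: let go gently above about 1.2 rad it stays for the moment; below about 1.0 it falls shut.
- lid_tab (a point): Black tab on the middle of the cover's front edge: centre of its round end, a bar 18 mm thick and 24 mm wide along the heater's y, 30 mm out from the cover's edge, 207 mm from the hinge axis and (closed) 18 mm above it. Free on both sides and below; pinched across y the cover can turn between the fingers.
- stay_elbow (a joint): Stay's elbow angle: 0 folded (cover closed), 1.93 its links (70 and 116 mm, from the heater's front right to the cover) in line, 2.08 stop. It unfolds as the cover rises, elbow above the line, about 1.54 at lid 1.34. Pushed down past straight to its stop (a few newtons; this lifts the cover the rest) it locks over centre.
- stay_pad (a point): Middle of the top of the red press pad (30 x 40 mm, 8 mm thick) on the elbow, 149 mm right of the heater's middle. With the cover at 1.34 it faces up and slightly to the front, 120 mm in front of the hinge axis and about 101 mm above the worktop; pushed down it moves about 15 mm back too; locked it lies about 82 mm up.
- pocket_1 (a point): Centre of the mouth of the left pocket, level with the deck; axes as the heater's. 73 mm (x) by 47 mm (y); the three lie 62 mm apart along y. Its stiff floor plate, 20 mm below the deck, holds a block 10 mm proud; a push of 8 to 12 N slides it down 10 mm to its stop, where it stays: block top flush, block origin 30 mm below the mouth.
- pocket_2 (a point): Centre of the mouth of the middle pocket, level with the deck; axes as the heater's. 73 mm (x) by 47 mm (y); the three lie 62 mm apart along y. Its stiff floor plate, 20 mm below the deck, holds a block 10 mm proud; a push of 8 to 12 N slides it down 10 mm to its stop, where it stays: block top flush, block origin 30 mm below the mouth.
- pocket_3 (a point): Centre of the mouth of the right pocket, level with the deck; axes as the heater's. 73 mm (x) by 47 mm (y); the three lie 62 mm apart along y. Its stiff floor plate, 20 mm below the deck, holds a block 10 mm proud; a push of 8 to 12 N slides it down 10 mm to its stop, where it stays: block top flush, block origin 30 mm below the mouth.
- block_a: Loose aluminium heating block, 70 (its x) x 44 (y) x 30 mm high, dark wells on top, with an upright green bar handle along its x in the middle of the top: 44 mm long, 12 mm thick, 23 mm high (53 mm in all). The lowest 4 mm are 2.5 mm slimmer all round. 0.18 to 0.3 kg. Origin: centre of its underside. Fits any pocket, either way round. May be absent.
- block_b: Loose aluminium heating block, 70 (its x) x 44 (y) x 30 mm high, dark wells on top, with an upright orange bar handle along its x in the middle of the top: 44 mm long, 12 mm thick, 23 mm high (53 mm in all). The lowest 4 mm are 2.5 mm slimmer all round. 0.18 to 0.3 kg. Origin: centre of its underside. Fits any pocket, either way round. May be absent.
- block_c: Loose aluminium heating block, 70 (its x) x 44 (y) x 30 mm high, dark wells on top, with an upright yellow bar handle along its x in the middle of the top: 44 mm long, 12 mm thick, 23 mm high (53 mm in all). The lowest 4 mm are 2.5 mm slimmer all round. 0.18 to 0.3 kg. Origin: centre of its underside. Fits any pocket, either way round. May be absent.
- blank_1: Loose black plastic transit blank, shaped like a heating block (70 x 44 x 30 mm high) but with a red bar handle, 44 mm long along its x, 12 mm thick, 18 mm high (48 mm in all). 0.1 kg. Origin: centre of its underside. If present it starts in the left pocket, resting on the raised plate, 10 mm proud of the deck. May be absent.
- blank_2: Loose black plastic transit blank, shaped like a heating block (70 x 44 x 30 mm high) but with a red bar handle, 44 mm long along its x, 12 mm thick, 18 mm high (48 mm in all). 0.1 kg. Origin: centre of its underside. If present it starts in the middle pocket, resting on the raised plate, 10 mm proud of the deck. May be absent.
- blank_3: Loose black plastic transit blank, shaped like a heating block (70 x 44 x 30 mm high) but with a red bar handle, 44 mm long along its x, 12 mm thick, 18 mm high (48 mm in all). 0.1 kg. Origin: centre of its underside. If present it starts in the right pocket, resting on the raised plate, 10 mm proud of the deck. May be absent.
- tray: Fixed shallow grey tray, 110 mm (x) by 200 mm (y), walls 22 mm high and 3 mm thick, floor 3 mm thick. Origin: centre of its underside. Turned by up to 0.1 rad. Three blanks fit side by side, 58 mm apart along y, lying as they do in the heater.
- tray_in (a point): Centre of the tray's inner floor; axes as the tray's.
- tape_roll: Roll of green tape, 66 mm across, 19 mm high, lying flat; loose, leave alone. Origin: centre of its underside.
- marker_1: Blue and white marker pen, 132 x 12 x 13 mm, lying; loose, leave alone. Origin: under its middle.
- petri_1: Lidded petri dish, 66 mm across, 16 mm high; loose, leave alone. Origin: centre of its underside.
- forceps: Steel forceps, 137 x 16 x 9 mm, lying; loose, leave alone. Origin: under the middle.

How it is judged (in metres and radians):
On the way:
1. the cover is up and its stay is pushed past straight and locked (value of joint lid above 1.33 rad and value of joint stay_elbow above 2 rad), for 0.2 s.
At the end, for the whole second after the job is handed in: Cover above 1.33 rad and stay elbow past 2.00 (straight is 1.93); every blank present lies in the tray, its underside within 12 mm of the floor; every block present lies upright in a pocket, within 4 mm of its middle, its top no more than 2.5 mm above the deck; all at rest (all of step 1 and ((horizontal distance between block_a and pocket_1 below 0.004 m and z of block_a in the frame of pocket_1 below -0.0275 m and angle between block_a's own z axis and vertical below 0.06 rad) or (horizontal distance between block_a and pocket_2 below 0.004 m and z of block_a in the frame of pocket_2 below -0.0275 m and angle between block_a's own z axis and vertical below 0.06 rad) or (horizontal distance between block_a and pocket_3 below 0.004 m and z of block_a in the frame of pocket_3 below -0.0275 m and angle between block_a's own z axis and vertical below 0.06 rad)) and ((horizontal distance between block_b and pocket_1 below 0.004 m and z of block_b in the frame of pocket_1 below -0.0275 m and angle between block_b's own z axis and vertical below 0.06 rad) or (horizontal distance between block_b and pocket_2 below 0.004 m and z of block_b in the frame of pocket_2 below -0.0275 m and angle between block_b's own z axis and vertical below 0.06 rad) or (horizontal distance between block_b and pocket_3 below 0.004 m and z of block_b in the frame of pocket_3 below -0.0275 m and angle between block_b's own z axis and vertical below 0.06 rad)) and ((horizontal distance between block_c and pocket_1 below 0.004 m and z of block_c in the frame of pocket_1 below -0.0275 m and angle between block_c's own z axis and vertical below 0.06 rad) or (horizontal distance between block_c and pocket_2 below 0.004 m and z of block_c in the frame of pocket_2 below -0.0275 m and angle between block_c's own z axis and vertical below 0.06 rad) or (horizontal distance between block_c and pocket_3 below 0.004 m and z of block_c in the frame of pocket_3 below -0.0275 m and angle between block_c's own z axis and vertical below 0.06 rad)) and x of blank_1 in the frame of tray_in between -0.05 and 0.05 m and y of blank_1 in the frame of tray_in between -0.095 and 0.095 m and z of each of blank_1, blank_2, blank_3 in the frame of tray_in below 0.012 m and x of blank_2 in the frame of tray_in between -0.05 and 0.05 m and y of blank_2 in the frame of tray_in between -0.095 and 0.095 m and x of blank_3 in the frame of tray_in between -0.05 and 0.05 m and y of blank_3 in the frame of tray_in between -0.095 and 0.095 m and linear speed of each of block_a, block_b, block_c, blank_1, blank_2, blank_3 below 0.02 m/s); the robot touches nothing.
It fails at once if a bystander (tape roll, marker, petri dish, forceps) is pushed more than 4 cm from its place (distance of any of tape_roll, marker_1, petri_1, forceps from where it was at the start of the episode above 0.04 m).
Of blank_1, blank_2, blank_3 only 2 to 3 are there at a start; the rules pass over those that are not, and their reading is None.
Of block_a, block_b, block_c only 2 to 3 are there at a start; the rules pass over those that are not, and their reading is None.
At some moment in a run one of block_a, block_b, block_c may be knocked a few centimetres aside while the robot is not near it.
It also fails if it takes over 210 s, if anything falls off the work surface, if the arm or the gripper's body presses on something with over 40 N, if the wrist force passes 120 N, or if a joint passes its speed limit or range.

## Working session

There is one attempt and no reset: what is moved stays moved. The work goes in short steps, Python scripts to look and compute and a tool call to move; the robot and the scene stay as the last step left them, time stands still between calls to the robot, and variables do not carry over. Pictures are saved under pics/ and viewed, at most 14 in all, crops included, and the job is handed in when it is done.

Besides the shell and the picture viewer there is one more tool, called as name(argument=value, ...) on one line, values as JSON. move_arm: Moves the arm, as the interface text tells. Its arguments: {"type":"object","properties":{"grip":{"type":"array","items":{"type":"number"}},"travel":{"type":"array","items":{"type":"array","items":{"type":"number"}}},"spin":{"type":"array","items":{"type":"number"}},"grip_force":{"type":"number"}},"required":["grip","travel","spin"]}

```bash
mkdir -p pics; ls; python3 - <<'E'
from bench import bot,eyes
import cv2
print(bot.observe())
for n in("scene","top"):
    im=eyes.capture(n); cv2.imwrite(f"pics/{n}0.png",im[:,:,::-1])
    c=eyes.calibration(n); print(n,c)
E
```

```text
pics
{'clock': 0.0, 'joint_pos': array([ 1.17286869e+00,  2.21233087e-01,  1.52758009e+00, -2.58205196e-05,
        1.39468068e+00, -1.26130623e-01]), 'qd': array([ 1.21143706e-04,  1.13419281e-03,  1.20236622e-03,  9.41012513e-05,
       -1.24823552e-03, -3.32404152e-04]), 'effort': array([ 2.87823204e-03, -4.94621551e+01, -3.87378609e+01,  7.00167473e-02,
        5.72549016e-02, -1.51646882e-04]), 'tcp_pos': array([167.58497365, 601.48884506, 221.4493497 ]), 'eef_rot': array([ 1.35478276e-01,  9.90779861e-01, -9.21445032e-04, -2.33969844e-04]), 'ft_force': array([-0.30018133, -0.28916424,  0.77652182]), 'wrist_torque': array([0.03370061, 0.00643011, 0.01317266]), 'grip_force': 0.0, 'gripper_width': 86.83254063992497}
scene {'fx': 520.5054628749218, 'fy': 520.5054628749218, 'cx': 321.6454687326741, 'cy': 198.5839578036197, 'R': array([[-9.19815267e-01,  3.92351724e-01, -6.95465935e-06],
       [ 3.20430277e-01,  7.51194984e-01, -5.77087977e-01],
       [-2.26416238e-01, -5.30816560e-01, -8.16681986e-01]]), 't': array([ 522.95469985,  -71.26347781, 1581.99983288])}
top {'fx': 464.0433799042773, 'fy': 464.0433799042773, 'cx': 313.9778410232863, 'cy': 201.79554262995944, 'R': array([[ 0.01748396, -0.99978012,  0.01157705],
       [-0.99600317, -0.01842992, -0.08739581],
       [ 0.08758995, -0.01000275, -0.99610639]]), 't': array([ -82.50432145,  518.26575882, 1436.08320832])}
```

View pics/top0.png

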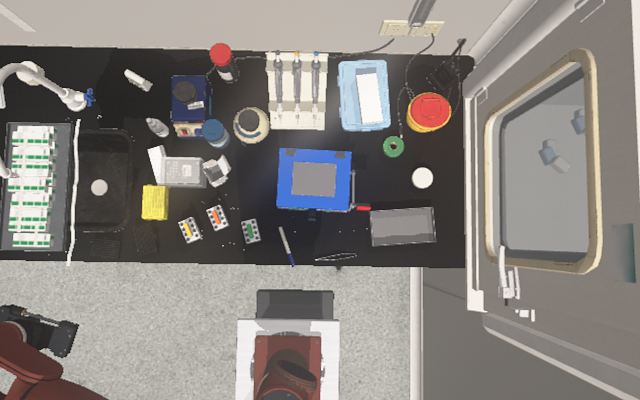

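View pics/scene0.png

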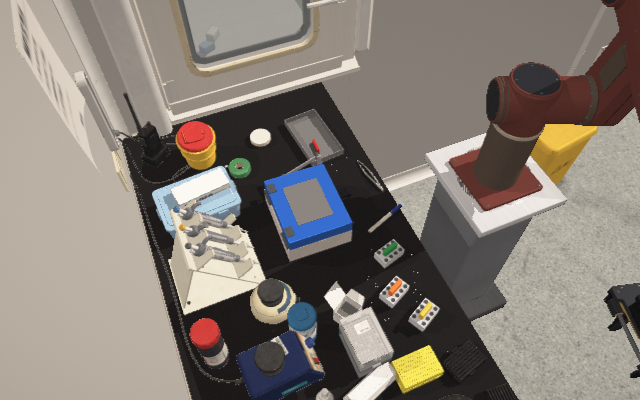

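The top view shows all three blocks: green at (250,231), orange at (217,217) and yellow at (190,229). The heater is at (314,180), its tab at (312,214), the red pad at (363,207) and the tray at (402,225). I'll segment these for estimates.

```bash
cat > h.py <<'E'
import numpy as np,cv2
from bench import bot,eyes
from scipy.spatial.transform import Rotation as Ro
def unproj(c,px,z):
    px=np.atleast_2d(px).astype(float); o=-c["R"].T@c["t"]
    d=np.c_[(px[:,0]-c["cx"])/c["fx"],(px[:,1]-c["cy"])/c["fy"],np.ones(len(px))]@c["R"]
    return o+d*((z-o[2])/d[:,2])[:,None]
def proj(c,X):
    q=np.atleast_2d(X)@c["R"].T+c["t"]; return np.c_[q[:,0]/q[:,2]*c["fx"]+c["cx"],q[:,1]/q[:,2]*c["fy"]+c["cy"]]
HUE=dict(blue=(105,125,150,60),red=(0,6,150,80),green=(60,85,80,40),orange=(7,14,150,120),yellow=(18,30,140,120))
def blobs(im,col,n=1,amin=8):
    h=cv2.cvtColor(im,cv2.COLOR_RGB2HSV); a,b,s,v=HUE[col]
    m=cv2.inRange(h,(a,s,v),(b,255,255))
    if col=="red": m|=cv2.inRange(h,(174,s,v),(180,255,255))
    cs,_=cv2.findContours(m,cv2.RETR_EXTERNAL,cv2.CHAIN_APPROX_NONE)
    return sorted([k for k in cs if cv2.contourArea(k)>=amin],key=cv2.contourArea,reverse=True)[:n]
def rect(c,k,z):
    X=unproj(c,k[:,0,:],z)[:,:2].astype(np.float32); r=cv2.minAreaRect(X)
    b=cv2.boxPoints(r); e=b[1]-b[0]; f=b[2]-b[1]; l=e if np.hypot(*e)>np.hypot(*f) else f
    return np.round(r[0],1),np.round(sorted(r[1]),1),round(float(np.arctan(l[1]/l[0])),3) # centre,size,angle of long side
def tool():
    s=bot.observe(); R=Ro.from_quat(s["eef_rot"]).as_matrix(); return s,s["tcp_pos"],R
def go(target,yaw=None):
    """world target -> travel in tool axes; yaw= wanted world angle of the tool's closing axis y (mod pi)"""
    s,p,R=tool(); d=R.T@(np.array(target)-p)
    out=dict(clock=round(s["clock"],2),p=np.round(p,1),travel=np.round(d,1),yaw=round(float(np.arctan2(R[1,1],R[0,1])),3),j6=round(s["joint_pos"][5],2),F=np.round(s["ft_force"],1),w=round(s["gripper_width"],1))
    if yaw is not None:
        e=yaw-np.arctan2(R[1,1],R[0,1]); e=(e+np.pi/2)%np.pi-np.pi/2; out["spin_deg"]=round(-np.degrees(e),1)
    print(out)
E
python3 - <<'E'
from h import *
im=cv2.imread("pics/top0.png")[:,:,::-1].copy(); c=eyes.calibration("top")
for col,z,n in(("blue",98,2),("red",90,3),("green",50,2),("orange",50,2),("yellow",50,2)):
    for k in blobs(im,col,n): print(col,k[:,0].mean(0).round(),cv2.contourArea(k),*rect(c,k,z))
print("tab",unproj(c,(312,216),80)); print("tray",unproj(c,[(371,209),(435,206),(435,240),(373,245)],22).round())
print("petri,tape",unproj(c,[(422,178),(393,146)],15).round())
cv2.imwrite("pics/topz.png",cv2.resize(im[130:270,165:445],None,fx=2.8,fy=2.8,interpolation=cv2.INTER_CUBIC)[:,:,::-1])
E
```

```text
blue [315. 180.] 2040.5 [583.2 -70. ] [178.8 217. ] 1.528
red [430. 110.] 957.0 [ 802.6 -421.4] [100.1 114.3] -1.55
red [221.  55.] 322.5 [963.6 224.7] [61.6 66.8] 0.023
red [363. 208.] 40.0 [ 498.2 -220.1] [12.  42.1] 1.464
green [393. 146.] 279.5 [ 697.  -315.3] [59.5 63.7] 0.001
green [250. 231.] 37.5 [424.9 123.4] [11.8 41.7] 0.274
orange [216. 217.] 35.0 [465.  228.4] [12.8 40.2] 0.436
yellow [154. 202.] 694.5 [507.8 418.9] [ 73.3 106.5] 0.05
yellow [423. 116.] 193.5 [ 795.3 -416.8] [113.8 127.4] 0.872
tab [[471.59637626 -67.3874585   80.        ]]
tray [[ 500. -253.   22.]
 [ 514. -455.   22.]
 [ 407. -455.   22.]
 [ 388. -260.   22.]]
petri,tape [[ 603. -416.   15.]
 [ 704. -323.   15.]]
```

View pics/topz.png

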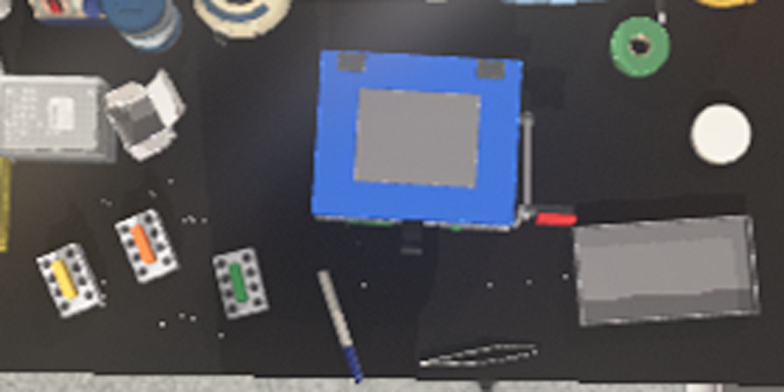

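The enlarged view confirms the three blocks, the marker at (340,325) and the forceps at (480,355) near the front. The cover is nearly square to the world.

```bash
python3 - <<'E'
from h import *
go((464,-65,220),1.528); s,p,R=tool(); print(R.round(3)); 
c=eyes.calibration("wrist"); print("cam in tool", R.T@(-c["R"].T@c["t"]-p), (c["R"]@R).round(2), c["fx"])
E
```

```text
{'clock': 0.1, 'p': array([167.6, 601.5, 221.5]), 'travel': array([-464.5, -562.5,    2.4]), 'yaw': 1.299, 'j6': np.float64(-0.13), 'F': array([ 1. , -0.9, -0. ]), 'w': 86.8, 'spin_deg': np.float64(-13.1)}
[[-0.963  0.268 -0.001]
 [ 0.268  0.963 -0.002]
 [ 0.    -0.002 -1.   ]]
cam in tool [  71.52463881    0.18510632 -162.90293624] [[ 0.    1.   -0.  ]
 [-0.96 -0.   -0.27]
 [-0.27  0.    0.96]] 300.9069185488103
```

move_arm(grip=[0,0,0,0,0,0,0,0,0,0], travel=[[-26,-31.3,0],[-26,-31.3,0],[-26,-31.3,0],[-26,-31.3,0],[-26,-31.3,0],[-26,-31.3,0],[-26,-31.3,0],[-26,-31.3,0],[-26,-31.3,0],[-26,-31.3,0]], spin=[0,0,0,0,0,0,0,0,0,0])

```text
clock: 0.93
tcp_pos: [334.2, 228.9, 222.3]
eef_rot: [0.135, 0.991, -0.0, 0.0]
ft_force: [1.3, -0.4, 0.3]
gripper_width: 86.8
grip_force: 0.0
```

move_arm(grip=[0,0,0,0,0,0,0,0,0,0], travel=[[-26,-31.3,0],[-26,-31.3,0],[-26,-31.3,0],[-26,-31.3,0],[-26,-31.3,0],[-26,-31.3,0],[-26,-31.3,0],[-22,-28.3,0],[0,0,0],[0,0,0]], spin=[0,0,0,0,0,0,0,0,-6.5,-6.5])

```text
clock: 1.77
tcp_pos: [464.4, -64.5, 221.9]
eef_rot: [0.022, 1.0, 0.0, -0.001]
ft_force: [-0.9, 0.6, -0.4]
gripper_width: 87.0
grip_force: 0.0
```

```bash
python3 - <<'E'
from h import *
go((464,-65,220),1.528); im=eyes.capture("wrist"); c=eyes.calibration("wrist")
np.savez("w1.npz",**c); cv2.imwrite("pics/w1.png",im[:,:,::-1])
E
```

```text
{'clock': 1.77, 'p': array([464.4, -64.5, 221.9]), 'travel': array([ 0.3, -0.5,  1.9]), 'yaw': 1.527, 'j6': np.float64(-1.83), 'F': array([-0.9,  0.6, -0.4]), 'w': 87.0, 'spin_deg': np.float64(-0.1)}
```

View pics/w1.png

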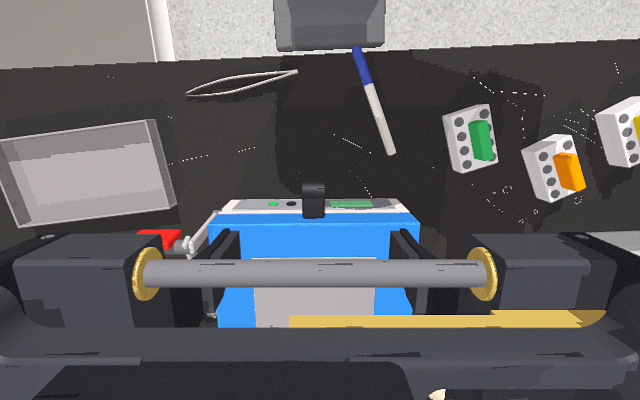

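The wrist view shows the tab at (313,200) in front of the cover, with the tray on the left and the blocks on the right. I'll overlay the model numerically and check the tab, cover front edge and tray.

```bash
python3 - <<'E'
from h import *
c=dict(np.load("w1.npz"));
print("TCP px",proj(c,(464.4,-64.5,222)), "tab top front px", proj(c,(464-9,-65,89)))
print("tab sides top front",unproj(c,[(303,184),(325,183)],89).round(1))
print("lid front corners at z=98",unproj(c,[(215,225),(418,222)],98).round(1))
print("tray far corners z22",unproj(c,[(147,122),(175,207),(18,227),(0,142)],22).round(1))
im=cv2.imread("pics/w1.png")[:,:,::-1].copy()
for col in("green","orange","yellow"):
    for k in blobs(im,col,2,100): print(col,k[:,0].mean(0).round(),*rect(c,k,50))
E
```

```text
TCP px [[312.69735559 243.79110154]] tab top front px [[312.38036559 181.17844556]]
tab sides top front [[457.6 -74.5  89. ]
 [457.3 -52.4  89. ]]
lid front corners at z=98 [[ 494.8 -165.    98. ]
 [ 498.9   40.2   98. ]]
tray far corners z22 [[ 391.9 -256.1   22. ]
 [ 496.1 -239.8   22. ]
 [ 515.5 -444.9   22. ]
 [ 408.6 -434.5   22. ]]
green [481. 140.] [424.4 120.6] [21.1 47.3] 0.279
green [351. 203.] [491.1 -21.7] [ 6.  48.8] 1.535
yellow [445. 320.] [650.1 101. ] [ 24.1 407.5] 1.535
yellow [485. 271.] [587.6 141. ] [32.5 76.4] 0.216
```

move_arm(grip=[80,80,80,80,80,255,255,255,255,255], travel=[[-1.6,1,40],[0,0,40],[0,0,40],[0,0,30],[0,0,10],[0,0,0],[0,0,0],[0,0,0],[0,0,0],[0,0,0]], spin=[0,0,0,0,0,0,0,0,0,0], grip_force=20)

```text
clock: 2.65
tcp_pos: [467.6, -61.9, 64.6]
eef_rot: [0.023, 1.0, -0.001, 0.002]
ft_force: [0.6, 1.2, -0.1]
gripper_width: 34.0
grip_force: 0.0
```

```bash
python3 - <<'E'
from h import *
go((466,-63.5,62),1.528); print(bot.observe()["grip_force"])
h=np.array([-207,18]);p=None
for a in np.linspace(0,1.34,19):
    q=np.array([-207*np.cos(a)+18*np.sin(a)*1, 207*np.sin(a)+18*np.cos(a)])
    if p is not None: d=q-p; print(round(a,2),"tool x %.1f z %.1f"%(-d[0],-d[1]),end="; ")
    p=q
E
```

```text
{'clock': 2.65, 'p': array([467.6, -61.9,  64.6]), 'travel': array([ 1.6, -1.7,  2.6]), 'yaw': 1.526, 'j6': np.float64(-1.82), 'F': array([ 0.6,  1.2, -0.1]), 'w': 34.0, 'spin_deg': np.float64(-0.1)}
0.0
0.07 tool x -1.9 z -15.3; 0.15 tool x -3.0 z -15.2; 0.22 tool x -4.2 z -14.9; 0.3 tool x -5.3 z -14.5; 0.37 tool x -6.3 z -14.1; 0.45 tool x -7.4 z -13.6; 0.52 tool x -8.4 z -13.0; 0.6 tool x -9.3 z -12.4; 0.67 tool x -10.2 z -11.6; 0.74 tool x -11.0 z -10.8; 0.82 tool x -11.8 z -10.0; 0.89 tool x -12.5 z -9.1; 0.97 tool x -13.2 z -8.1; 1.04 tool x -13.7 z -7.1; 1.12 tool x -14.2 z -6.1; 1.19 tool x -14.6 z -5.0; 1.27 tool x -15.0 z -3.9; 1.34 tool x -15.2 z -2.8;
```

move_arm(grip=[255,255,255,255,255], travel=[[0,0,0],[0,0,0],[0,0,0],[0,0,0],[0,0,0]], spin=[0,0,0,0,0])

```text
clock: 3.07
tcp_pos: [467.3, -66.0, 64.4]
eef_rot: [0.022, 1.0, -0.004, 0.002]
ft_force: [-1.9, -18.4, 0.1]
gripper_width: 23.9
grip_force: 20.0
```

move_arm(grip=[255,255,255,255,255,255,255,255,255,255], travel=[[-1.9,0,-15.3],[-3.0,0,-15.2],[-4.2,0,-14.9],[-5.3,0,-14.5],[-6.3,0,-14.1],[-7.4,0,-13.6],[-8.4,0,-13.0],[-9.3,0,-12.4],[0,0,0],[0,0,0]], spin=[0,0,0,0,0,0,0,0,0,0])

```text
clock: 3.9
tcp_pos: [512.9, -67.6, 177.9]
eef_rot: [0.023, 1.0, -0.004, 0.002]
ft_force: [-1.4, -14.0, 0.9]
gripper_width: 23.8
grip_force: 20.0
```

move_arm(grip=[255,255,255,255,255,255,255,255,255,255], travel=[[-10.2,-2,-11.6],[-11.0,-2,-10.8],[-11.8,0,-10.0],[-12.5,0,-9.1],[-13.2,0,-8.1],[-13.7,0,-7.1],[-14.2,0,-6.1],[-14.6,0,-5.0],[-15.0,0,-3.9],[-15.2,0,-2.8]], spin=[0,0,0,0,0,0,0,0,0,0])

```text
clock: 4.73
tcp_pos: [643.0, -72.4, 250.8]
eef_rot: [0.022, 1.0, 0.001, -0.0]
ft_force: [-1.4, 2.1, -1.5]
gripper_width: 23.8
grip_force: 20.0
```

move_arm(grip=[255,255,255], travel=[[0,0,0],[0,0,0],[0,0,0]], spin=[0,0,0])

```text
clock: 4.98
tcp_pos: [643.2, -72.4, 250.8]
eef_rot: [0.022, 1.0, 0.001, 0.001]
ft_force: [2.3, 5.3, 1.0]
gripper_width: 23.8
grip_force: 20.0
```

```bash
python3 - <<'E'
from h import *
go((466,-63.5,62),1.528)
im=eyes.capture("scene"); cv2.imwrite("pics/s1.png",cv2.resize(im[80:300,160:480],None,fx=2.4,fy=2.4)[:,:,::-1])
E
```

```text
{'clock': 4.98, 'p': array([643.2, -72.4, 250.8]), 'travel': array([177.7,   0.8, 188.4]), 'yaw': 1.527, 'j6': np.float64(-1.76), 'F': array([2.3, 5.3, 1. ]), 'w': 23.8, 'spin_deg': np.float64(-0.1)}
```

View pics/s1.png

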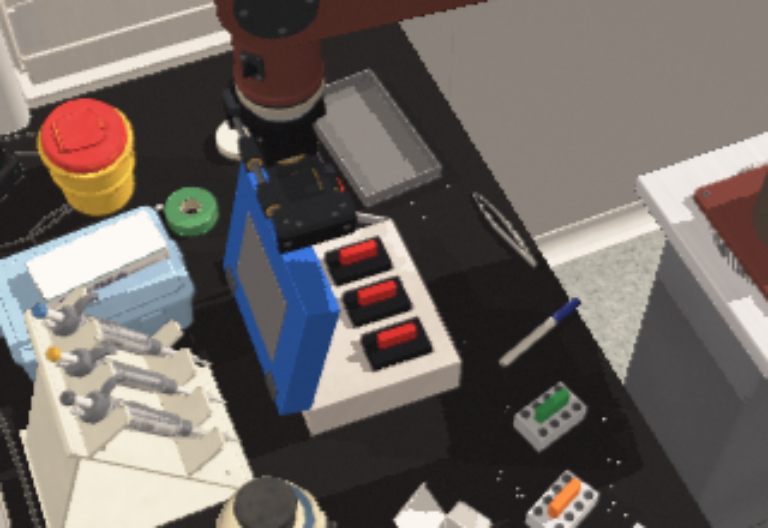

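The scene view shows the cover standing at about 1.34 rad. All three pockets hold red-handled blanks. Next I let go gently and move above the pad.

move_arm(grip=[150,150,100,100,100,100,100,100], travel=[[0,0,0],[0,0,0],[0,0,0],[0,0,0],[0,0,-15],[0,0,-25],[0,0,0],[0,0,0]], spin=[0,0,0,0,0,0,0,0])

```text
clock: 5.7
tcp_pos: [643.6, -74.0, 292.1]
eef_rot: [0.023, 1.0, -0.001, 0.002]
ft_force: [1.0, -0.5, -1.2]
gripper_width: 52.2
grip_force: 0.0
```

move_arm(grip=[100,100,255,255,255,255,255,255,255,255], travel=[[17.7,-30,0],[17.7,-30,0],[17.7,-30,0],[17.7,-30,0],[17.8,-30,0],[0,0,40],[0,0,40],[0,0,20],[0,0,0],[0,0,0]], spin=[0,0,0,0,0,0,0,0,0,0])

```text
clock: 6.53
tcp_pos: [546.1, -218.7, 188.1]
eef_rot: [0.023, 1.0, 0.001, -0.002]
ft_force: [-0.1, -0.6, 0.6]
gripper_width: 7.5
grip_force: 0.0
```

```bash
python3 - <<'E'
from h import *
go((547.6,-218,120),1.528)
im=eyes.capture("wrist"); c=eyes.calibration("wrist"); np.savez("w2.npz",**c); cv2.imwrite("pics/w2.png",im[:,:,::-1])
for k in blobs(im,"red",5,60): print(k[:,0].mean(0).round(),cv2.contourArea(k),*rect(c,k,100),*rect(c,k,88))
print(proj(c,(547.6,-218,101)))
E
```

```text
{'clock': 6.53, 'p': array([ 546.1, -218.7,  188.1]), 'travel': array([-1.7,  0.7, 68.1]), 'yaw': 1.526, 'j6': np.float64(-2.04), 'F': array([-0.1, -0.6,  0.6]), 'w': 7.5, 'spin_deg': np.float64(-0.1)}
[315. 207.] 1521.5 [ 553.2 -218.8] [31.2 41. ] 1.526 [ 556.8 -219. ] [32.7 43. ] 1.526
[541. 199.] 1143.5 [555.4 -21.7] [22.8 44.6] -0.036 [559.2 -12.5] [23.9 46.7] -0.036
[475. 199.] 958.5 [552.9 -79.4] [19.1 44.7] -0.026 [556.5 -73. ] [20.  46.8] -0.026
[408. 200.] 796.5 [ 551.2 -137.5] [15.7 44.6] -0.034 [ 554.7 -133.7] [16.5 46.8] -0.034
[[315.69540069 201.43863055]]
```

View pics/w2.png

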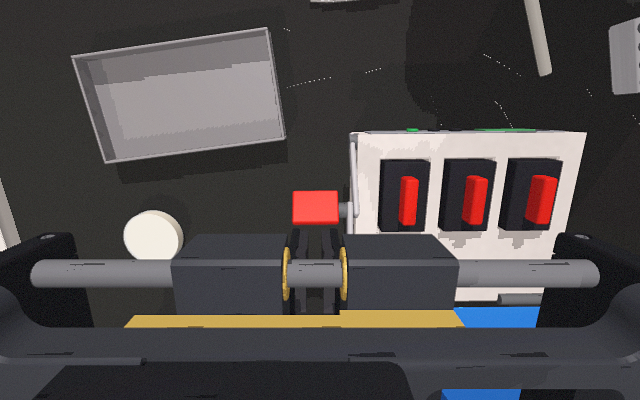

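The wrist view shows the red pad at (315,207), about (552,-219), and the cover still standing. Now I press the pad.

move_arm(grip=[255,255,255,255,255,255,255,255,255,255], travel=[[-4,0,30],[0,0,30],[0,0,14],[-1,0,4],[-2,0,4],[-2,0,4],[-2,0,4],[-2,0,4],[-2,0,3],[-1,0,3]], spin=[0,0,0,0,0,0,0,0,0,0])

```text
clock: 7.42
tcp_pos: [564.2, -220.2, 90.4]
eef_rot: [0.022, 1.0, -0.0, 0.001]
ft_force: [0.8, 0.7, 0.7]
gripper_width: 0.4
grip_force: 0.3
```

move_arm(grip=[255,255,255,255], travel=[[-1,0,3],[0,0,3],[0,0,0],[0,0,0]], spin=[0,0,0,0])

```text
clock: 7.75
tcp_pos: [565.2, -220.2, 86.2]
eef_rot: [0.022, 1.0, -0.0, 0.001]
ft_force: [-4.3, 2.8, 13.3]
gripper_width: 0.4
grip_force: 6.6
```

move_arm(grip=[255,255,255,255,255], travel=[[0,0,2],[0,0,2],[0,0,2],[0,0,0],[0,0,0]], spin=[0,0,0,0,0])

```text
clock: 8.17
tcp_pos: [565.8, -220.4, 85.2]
eef_rot: [0.022, 1.0, -0.001, 0.001]
ft_force: [-16.9, 8.9, 42.2]
gripper_width: 0.3
grip_force: 20.8
```

```bash
python3 - <<'E'
from h import *
go((547.6,-218,120),1.528)
im=eyes.capture("scene"); cv2.imwrite("pics/s2.png",cv2.resize(im[130:240,230:390],None,fx=4,fy=4)[:,:,::-1])
E
```

```text
{'clock': 8.17, 'p': array([ 565.8, -220.4,   85.2]), 'travel': array([ 18.2,   1.6, -34.9]), 'yaw': 1.526, 'j6': np.float64(-2.03), 'F': array([-16.9,   8.9,  42.2]), 'w': 0.3, 'spin_deg': np.float64(-0.1)}
```

View pics/s2.png

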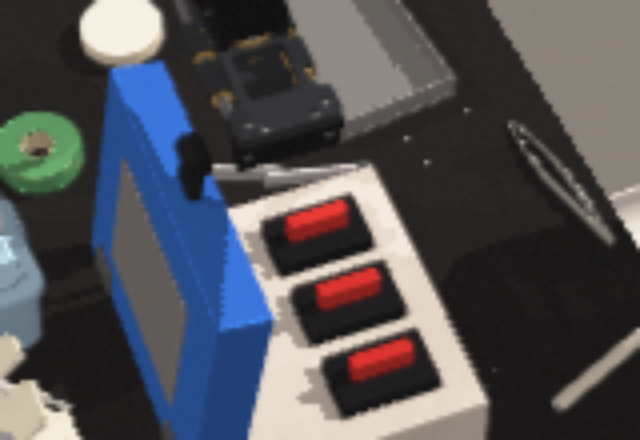

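The stay now lies straight and the force rose hard against its stop, so it looks locked. I retreat and look at the blanks from above.

move_arm(grip=[255,255,255,150,150,150,150,150,150,150], travel=[[0,0,-12],[0,0,-36],[0,0,-40],[6,37,-30],[6,37,0],[0,37,0],[0,37,0],[0,0,0],[0,0,0],[0,0,0]], spin=[0,0,0,0,0,0,0,0,0,0])

```text
clock: 9.05
tcp_pos: [559.7, -76.7, 191.9]
eef_rot: [0.022, 1.0, -0.0, -0.0]
ft_force: [-0.2, 0.6, 0.7]
gripper_width: 34.1
grip_force: 0.0
```

```bash
cat > blanks.py <<'E'
from h import *
go((553,-70,200),1.53)
im=eyes.capture("wrist"); c=eyes.calibration("wrist"); cv2.imwrite("pics/w3.png",im[:,:,::-1]); np.savez("w3.npz",**c)
for k in blobs(im,"red",5,60): print("red",k[:,0].mean(0).round(),cv2.contourArea(k),*rect(c,k,88))
g=cv2.cvtColor(im,cv2.COLOR_RGB2GRAY)
# tray: grey mid tone
E
python3 blanks.py
```

```text
{'clock': 9.05, 'p': array([559.7, -76.7, 191.9]), 'travel': array([ 6.9,  6.4, -8.1]), 'yaw': 1.527, 'j6': np.float64(-1.8), 'F': array([-0.2,  0.6,  0.7]), 'w': 34.1, 'spin_deg': np.float64(-0.2)}
red [166. 204.] 1333.5 [ 560.6 -214.7] [29.8 44.3] 1.526
red [388. 190.] 740.0 [556.9  -9.6] [15.4 46.1] -0.038
red [256. 191.] 725.5 [ 552.4 -130.1] [15.  46.1] -0.037
red [322. 191.] 597.0 [555.1 -69.4] [12.1 46.1] -0.044
```

View pics/w3.png

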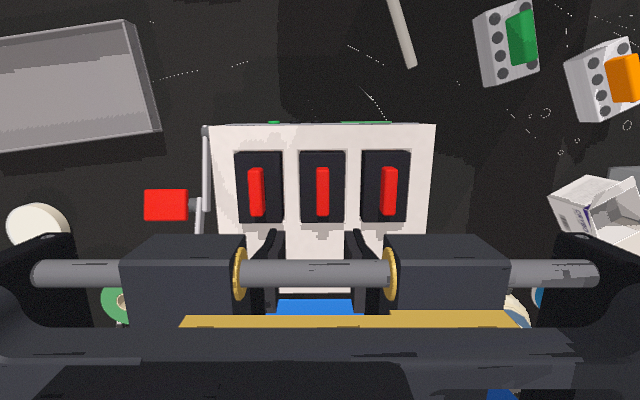

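The wrist view shows three blanks in the pockets, with handles at columns 256, 322 and 388, and a clear deck. The locked pad is at (166,204). I compute the tray pose from the earlier w2 image corners.

```bash
python3 - <<'E'
from h import *
c=dict(np.load("w2.npz")); X=unproj(c,[(72,57),(268,28),(286,137),(106,163)],22)[:,:2]; print(X.round(1),X.mean(0).round(1)); r=cv2.minAreaRect(X.astype(np.float32)); print(r)
tc=X.mean(0); a=0.094; 
for i in(-58,0,58): print(i,(tc+i*np.array([-np.sin(a),np.cos(a)])).round(1))
go((556,-69.4,72),1.53)
E
```

```text
[[ 407.6 -457.7]
 [ 390.2 -257.8]
 [ 496.3 -247.5]
 [ 515.5 -448. ]] [ 452.4 -352.7]
((452.51959228515625, -352.5167541503906), (108.35921478271484, 201.46142578125), 5.125689506530762)
-58 [ 457.8 -410.5]
0 [ 452.4 -352.7]
58 [ 446.9 -295. ]
{'clock': 9.1, 'p': array([559.7, -77.3, 191.9]), 'travel': array([  4. ,   7.8, 119.9]), 'yaw': 1.526, 'j6': np.float64(-1.8), 'F': array([-0.3, -0.8,  0.5]), 'w': 34.6, 'spin_deg': np.float64(-0.3)}
```

move_arm(grip=[150,150,150,150,255,255,255,255,255,255], travel=[[4,7.8,30],[0,0,38],[0,0,36],[0,0,14.5],[0,0,0],[0,0,0],[0,0,0],[0,0,0],[0,0,0],[0,0,-6]], spin=[0,0,0,0,0,0,0,0,0,0], grip_force=30)

```text
clock: 9.93
tcp_pos: [556.1, -68.7, 80.0]
eef_rot: [0.023, 1.0, -0.0, 0.0]
ft_force: [-0.4, -0.3, -1.5]
gripper_width: 11.8
grip_force: 30.0
```

```bash
python3 - <<'E'
from h import *
go((457.8,-410.5,170),1.53)
E
```

```text
{'clock': 9.93, 'p': array([556.1, -68.7,  80. ]), 'travel': array([  82.8, -345.9,  -90. ]), 'yaw': 1.526, 'j6': np.float64(-1.79), 'F': array([-0.4, -0.3, -1.5]), 'w': 11.8, 'spin_deg': np.float64(-0.2)}
```

move_arm(grip=[255,255,255,255,255,255,255,255,255,255], travel=[[0,0,-37],[0,0,-37],[9.2,-38.4,0],[9.2,-38.4,0],[9.2,-38.4,0],[9.2,-38.4,0],[9.2,-38.4,0],[9.2,-38.4,0],[9.2,-38.4,0],[9.2,-38.4,0]], spin=[0,0,0,0,0,0,0,0,0,0])

```text
clock: 10.77
tcp_pos: [468.2, -374.0, 154.8]
eef_rot: [0.022, 1.0, -0.0, 0.0]
ft_force: [1.0, -1.2, -1.4]
gripper_width: 11.6
grip_force: 30.0
```

move_arm(grip=[255,255,255,255,255,255,255,150,150,150], travel=[[9.2,-38.7,0],[0,0,35],[0,0,40],[0,0,30],[0,0,7],[0,0,3],[0,0,0],[0,0,0],[0,0,0],[0,0,0]], spin=[0,0,0,0,0,0,0,0,0,0])

```text
clock: 11.6
tcp_pos: [458.4, -410.6, 39.3]
eef_rot: [0.022, 1.0, -0.0, 0.0]
ft_force: [-1.0, -0.3, 0.1]
gripper_width: 24.4
grip_force: 0.0
```

```bash
python3 - <<'E'
from h import *
go((457.8,-410.5,170),1.53); go((553.5,-131.2,150))
E
```

```text
{'clock': 11.6, 'p': array([ 458.4, -410.6,   39.3]), 'travel': array([   0.4,   -0. , -130.7]), 'yaw': 1.526, 'j6': np.float64(-2.38), 'F': array([-1. , -0.3,  0.1]), 'w': 24.4, 'spin_deg': np.float64(-0.2)}
{'clock': 11.6, 'p': array([ 458.4, -410.6,   39.3]), 'travel': array([ -82.7,  283.3, -110.8]), 'yaw': 1.526, 'j6': np.float64(-2.38), 'F': array([-1. , -0.3,  0.1]), 'w': 24.4}
```

move_arm(grip=[150,150,150,150,150,150,150,150,150,150], travel=[[0,0,-40],[0,0,-40],[-10.3,25.4,-31],[-10.3,36.8,0],[-10.3,36.8,0],[-10.4,36.8,0],[-10.4,36.8,0],[-10.4,36.8,0],[-10.3,36.9,0],[-10.3,37,0]], spin=[0,0,0,0,0,0,0,0,0,0])

```text
clock: 12.43
tcp_pos: [553.6, -129.1, 150.0]
eef_rot: [0.022, 1.0, -0.0, 0.0]
ft_force: [0.6, 0.1, 0.7]
gripper_width: 35.6
grip_force: 0.0
```

move_arm(grip=[150,150,150,150,255,255,255,255,255,255], travel=[[0,0,30],[0,0,30],[0,0,12],[0,0,4.3],[0,0,0],[0,0,0],[0,0,0],[0,0,0],[0,0,0],[0,0,-6]], spin=[0,0,0,0,0,0,0,0,0,0])

```text
clock: 13.27
tcp_pos: [552.8, -131.2, 79.1]
eef_rot: [0.023, 1.0, 0.0, -0.0]
ft_force: [-1.1, 0.1, -1.7]
gripper_width: 11.8
grip_force: 30.0
```

```bash
python3 - <<'E'
from h import *
go((452.4,-352.7,155),1.53)
E
```

```text
{'clock': 13.27, 'p': array([ 552.8, -131.2,   79.1]), 'travel': array([  90.3, -225.8,  -75.9]), 'yaw': 1.525, 'j6': np.float64(-1.9), 'F': array([-1.1,  0.1, -1.7]), 'w': 11.8, 'spin_deg': np.float64(-0.3)}
```

move_arm(grip=[255,255,255,255,255,255,255,255,255,255], travel=[[0,0,-38],[0,0,-38],[15,-37.6,0],[15,-37.6,0],[15,-37.6,0],[15,-37.6,0],[15,-37.6,0],[15.3,-37.8,0],[0,0,30],[0,0,38]], spin=[0,0,0,0,0,0,0,0,0,0])

```text
clock: 14.1
tcp_pos: [454.3, -358.2, 91.5]
eef_rot: [0.025, 1.0, -0.004, 0.004]
ft_force: [0.9, -0.5, -2.1]
gripper_width: 11.6
grip_force: 30.0
```

move_arm(grip=[255,255,255,255,150,150,150,150,150,150], travel=[[0,0,30],[0,0,14],[0,0,5],[0,0,0],[0,0,0],[0,0,0],[0,0,0],[0,0,-30],[0,0,-40],[0,0,-40]], spin=[0,0,0,0,0,0,0,0,0,0])

```text
clock: 14.93
tcp_pos: [452.0, -351.8, 148.6]
eef_rot: [0.022, 1.0, 0.001, -0.001]
ft_force: [1.3, -1.3, 1.0]
gripper_width: 34.7
grip_force: 0.0
```

```bash
python3 - <<'E'
from h import *
go((558.5,-7.6,150),1.53)
E
```

```text
{'clock': 14.93, 'p': array([ 452. , -351.8,  148.6]), 'travel': array([-90.9, 348.6,  -0.9]), 'yaw': 1.526, 'j6': np.float64(-2.32), 'F': array([ 1.3, -1.3,  1. ]), 'w': 34.7, 'spin_deg': np.float64(-0.2)}
```

move_arm(grip=[150,150,150,150,150,150,150,150,150,150], travel=[[-10.1,38.7,0],[-10.1,38.7,0],[-10.1,38.7,0],[-10.1,38.7,0],[-10.1,38.7,0],[-10.1,38.7,0],[-10.1,38.7,0],[-10.1,38.7,0],[-10.1,39,0],[0,0,20]], spin=[0,0,0,0,0,0,0,0,0,0])

```text
clock: 15.77
tcp_pos: [564.0, -2.3, 133.2]
eef_rot: [0.02, 1.0, 0.001, 0.005]
ft_force: [0.2, -1.3, 0.4]
gripper_width: 35.5
grip_force: 0.0
```

move_arm(grip=[150,150,150,255,255,255,255,255,255,255], travel=[[0,0,30],[0,0,20],[0,0,5],[0,0,0],[0,0,0],[0,0,0],[0,0,0],[0,0,0],[0,0,-6],[0,0,-34]], spin=[0,0,0,0,0,0,0,0,0,0])

```text
clock: 16.6
tcp_pos: [555.6, -8.1, 108.6]
eef_rot: [0.023, 1.0, 0.001, -0.004]
ft_force: [-1.2, 0.2, -1.6]
gripper_width: 11.6
grip_force: 30.0
```

```bash
python3 - <<'E'
from h import *
go((446.9,-295,155),1.53)
E
```

```text
{'clock': 16.6, 'p': array([555.6,  -8.1, 108.6]), 'travel': array([  96. , -291.5,  -45.9]), 'yaw': 1.525, 'j6': np.float64(-1.68), 'F': array([-1.2,  0.2, -1.6]), 'w': 11.6, 'spin_deg': np.float64(-0.3)}
```

move_arm(grip=[255,255,255,255,255,255,255,255,255,255], travel=[[0,0,-41],[12.3,-36.5,0],[12.3,-36.5,0],[12.3,-36.5,0],[12.3,-36.5,0],[12.3,-36.5,0],[12.3,-36.5,0],[12.3,-36.5,0],[12.3,-36.5,0],[0,0,20]], spin=[0,0,0,0,0,0,0,0,0,0])

```text
clock: 17.43
tcp_pos: [447.9, -304.2, 139.4]
eef_rot: [0.025, 1.0, -0.005, 0.003]
ft_force: [1.6, -0.3, -0.1]
gripper_width: 11.9
grip_force: 30.0
```

move_arm(grip=[255,255,255,255,255], travel=[[0,0,36],[0,0,30],[0,0,15],[0,0,0],[0,0,0]], spin=[0,0,0,0,0])

```text
clock: 17.85
tcp_pos: [447.4, -295.4, 53.1]
eef_rot: [0.023, 1.0, 0.001, -0.001]
ft_force: [-0.6, -0.7, -1.4]
gripper_width: 11.9
grip_force: 30.0
```

```bash
python3 - <<'E'
from h import *
go((446.9,-295,38.5),1.53)
E
```

```text
{'clock': 17.85, 'p': array([ 447.4, -295.4,   53.1]), 'travel': array([ 0.5,  0.4, 14.6]), 'yaw': 1.526, 'j6': np.float64(-2.26), 'F': array([-0.6, -0.7, -1.4]), 'w': 11.9, 'spin_deg': np.float64(-0.2)}
```

Lower, release and rise, then check the tray. After that, go towards the green block.

move_arm(grip=[255,255,255,150,150,150,150,150,150,150], travel=[[0,0,10],[0,0,4.5],[0,0,0],[0,0,0],[0,0,0],[0,0,0],[0,0,-40],[0,0,-40],[0,0,-40],[0,0,-40]], spin=[0,0,0,0,0,0,0,0,0,0])

```text
clock: 18.68
tcp_pos: [447.4, -295.3, 200.3]
eef_rot: [0.022, 1.0, 0.0, -0.0]
ft_force: [1.2, -0.9, 0.5]
gripper_width: 35.4
grip_force: 0.0
```

```bash
cat > top.py <<'E'
from h import *
import sys
im=eyes.capture("top"); c=eyes.calibration("top"); cv2.imwrite("pics/%s.png"%sys.argv[1],cv2.resize(im[130:270,165:445],None,fx=2.8,fy=2.8,interpolation=cv2.INTER_CUBIC)[:,:,::-1])
for col,z in(("red",35),("green",50),("orange",50),("yellow",50)):
    for k in blobs(im,col,8):
        r=rect(c,k,z)
        if 25<r[1][1]<55 and r[1][0]<25: print(col,k[:,0].mean(0).round(),*r)
E
python3 top.py top1; python3 -c "
from h import *
go((424.5,121.5,200),0.279+np.pi/2)"
```

```text
green [250. 231.] [424.9 123.4] [11.8 41.7] 0.274
green [ 34. 157.] [640.3 794.9] [ 6.3 37.1] -1.551
green [ 28. 203.] [497.4 804.7] [ 6.2 27.7] -1.552
green [ 16. 166.] [611.1 846.6] [ 6.2 27.4] -1.551
orange [216. 217.] [465.  228.4] [12.8 40.2] 0.436
yellow [188. 229.] [425.8 312.9] [13.9 41.3] 0.441
{'clock': 18.73, 'p': array([ 451.1, -298.5,  210.2]), 'travel': array([ 45.4, 418.4,   6.3]), 'yaw': 1.526, 'j6': np.float64(-2.26), 'F': array([ 4.1, -1.7,  7.6]), 'w': 35.6, 'spin_deg': np.float64(-18.5)}
```

View pics/top1.png

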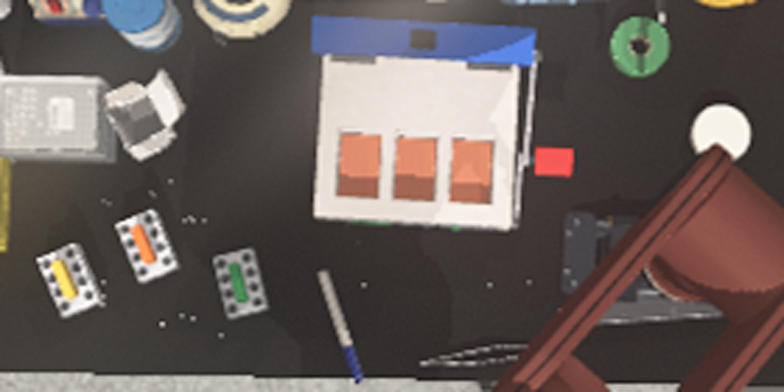

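The pockets are empty with the cover and stay standing, and the blocks are where they were. The arm hides the tray, so I will check that later. Now to green.

move_arm(grip=[150,150,150,150,150,150,150,150,150,150], travel=[[4.1,38,0],[4.1,38,0],[4.1,38,0],[4.1,38,0],[4.1,38,0],[4.1,38,0],[4.1,38,0],[4.1,38,0],[4.1,38,0],[4.1,38,0]], spin=[0,0,0,0,0,0,0,0,0,0])

```text
clock: 19.57
tcp_pos: [423.4, 87.5, 198.8]
eef_rot: [0.023, 1.0, -0.0, 0.0]
ft_force: [1.6, 0.9, -0.3]
gripper_width: 35.9
grip_force: 0.0
```

move_arm(grip=[150,150,150,150,150,150], travel=[[4,37,0],[0,0,10],[0,0,10],[0,0,10],[0,0,0],[0,0,0]], spin=[0,-6.2,-6.2,-6.1,0,0])

```text
clock: 20.07
tcp_pos: [421.0, 122.9, 168.3]
eef_rot: [-0.137, 0.991, 0.0, -0.001]
ft_force: [-0.3, 0.3, -0.0]
gripper_width: 36.1
grip_force: 0.0
```

```bash
cat > wl.py <<'E'
from h import *
import sys
col,z=sys.argv[1],float(sys.argv[2]); im=eyes.capture("wrist"); c=eyes.calibration("wrist")
cv2.imwrite("pics/last.png",im[:,:,::-1]); np.savez("last.npz",**c)
k=blobs(im,col,1,100)[0]; r=rect(c,k,z); print(col,k[:,0].mean(0).round(),*r)
# correct for visible near faces: shrink the 3 visible extremes: use top face only by matching 44x12 via brightness is not needed
go((*r[0],150),r[2]+np.pi/2)
E
python3 wl.py green 53
```

```text
green [313. 197.] [425.3 122.7] [10.8 45.7] 0.275
{'clock': 20.12, 'p': array([421.6, 122.8, 168.9]), 'travel': array([-3.5, -1.1, 18.9]), 'yaw': 1.845, 'j6': np.float64(-1.74), 'F': array([-0.4, -0.1,  0.2]), 'w': 36.1, 'spin_deg': np.float64(-0.0)}
```

move_arm(grip=[150,150,150,150,150,150,255,255,255,255], travel=[[-4.3,-1,30],[0,0,40],[0,0,36],[0,0,22],[0,0,8],[0,0,0],[0,0,0],[0,0,0],[0,0,0],[0,0,0]], spin=[0,0,0,0,0,0,0,0,0,0], grip_force=45)

```text
clock: 20.95
tcp_pos: [427.1, 123.1, 33.9]
eef_rot: [-0.138, 0.99, -0.0, 0.001]
ft_force: [-0.2, -0.2, -0.5]
gripper_width: 16.6
grip_force: 0.0
```

move_arm(grip=[255,255,255,255,255,255,255], travel=[[0,0,0],[0,0,-30],[0,0,-40],[0,0,-40],[0,0,0],[0,0,0],[0,0,0]], spin=[0,0,0,0,6,6,6.5])

```text
clock: 21.53
tcp_pos: [426.5, 123.1, 143.8]
eef_rot: [0.025, 1.0, 0.0, 0.001]
ft_force: [-0.5, 0.5, -2.1]
gripper_width: 11.5
grip_force: 45.0
```

```bash
python3 - <<'E'
from h import *
go((556,-69.4,145),1.531)
E
```

```text
{'clock': 21.53, 'p': array([426.5, 123.1, 143.8]), 'travel': array([-139. , -185.8,   -0.9]), 'yaw': 1.521, 'j6': np.float64(-1.42), 'F': array([-0.5,  0.5, -2.1]), 'w': 11.5, 'spin_deg': np.float64(-0.6)}
```

move_arm(grip=[255,255,255,255,255,255,255,255], travel=[[-23.2,-31,0],[-23.2,-31,0],[-23.2,-31,0],[-23.2,-31,0],[-23.2,-31,0],[-23,-30.8,0],[0,0,0],[0,0,0]], spin=[0,0,0,0,0,0,-0.6,0])

```text
clock: 22.2
tcp_pos: [556.8, -70.5, 142.1]
eef_rot: [0.019, 1.0, 0.0, -0.001]
ft_force: [-0.5, 1.3, -2.9]
gripper_width: 11.6
grip_force: 45.0
```

```bash
python3 - <<'E'
from h import *
im=eyes.capture("wrist"); c=eyes.calibration("wrist"); np.savez("w4.npz",**c); go((556,-69.4,145),1.531)
cv2.imwrite("pics/w4.png",im[:,:,::-1])
for n,p in (("1",(558.5,-7.4,60)),("3",(553.5,-131.4,60))):
    a=-.04; ex=np.array([np.cos(a),np.sin(a),0]);ey=np.array([-np.sin(a),np.cos(a),0])
    q=proj(c,[np.array(p)+i*36.5*ex+j*23.5*ey for i,j in((-1,-1),(-1,1),(1,1),(1,-1))]); print(n,q.round(0).tolist())
    cv2.polylines(im,[q.round().astype(int)],True,(0,255,0),1)
cv2.imwrite("pics/w4o.png",cv2.resize(im[60:310,150:490],None,fx=2.3,fy=2.3,interpolation=cv2.INTER_NEAREST)[:,:,::-1])
E
```

```text
{'clock': 22.25, 'p': array([556. , -69.1, 142. ]), 'travel': array([ 0. , -0.3, -3. ]), 'yaw': 1.535, 'j6': np.float64(-1.8), 'F': array([-0.9,  0.5, -2.7]), 'w': 11.5, 'spin_deg': np.float64(0.2)}
1 [[361.0, 161.0], [419.0, 161.0], [411.0, 244.0], [357.0, 244.0]]
3 [[209.0, 161.0], [267.0, 161.0], [270.0, 244.0], [216.0, 244.0]]
```

View pics/w4o.png

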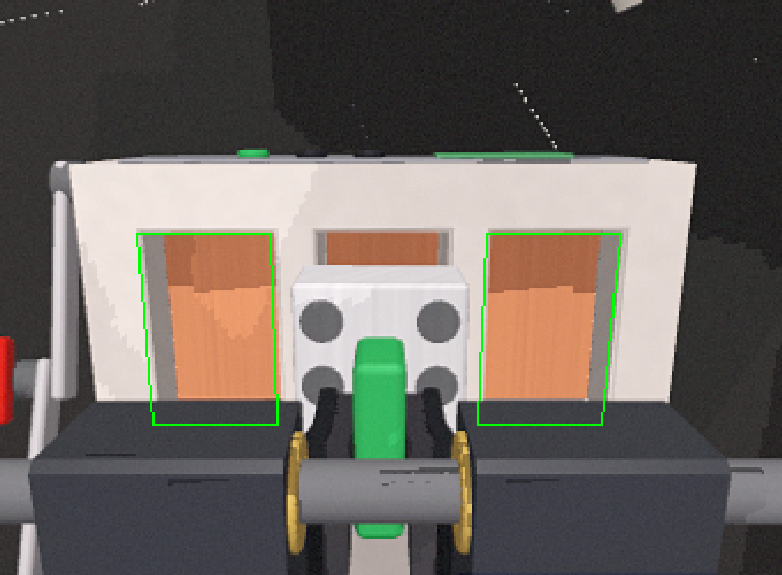

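The overlay shows the pockets 1 and 3 prediction within about 1 mm of the mouths, with the held block just in front of pocket 2. I check the held block's x offset.

```bash
python3 - <<'E'
from h import *
c=dict(np.load("w4.npz"))
a=-.037; ex=np.array([np.cos(a),np.sin(a),0]);ey=np.array([-np.sin(a),np.cos(a),0])
for zt,l in((138.5,35),(112.5,35),(108.5,32.5)):
    q=proj(c,[np.array((556,-69.1,zt))-l*ex+s*22*ey for s in(-1,1)]); print(zt,((q-[150,60])*2.3).round(0).tolist())
print("handle", ((proj(c,[np.array((556,-69.1,161.5))-22*ex])-[150,60])*2.3).round())
E
```

```text
138.5 [[288.0, 284.0], [467.0, 284.0]]
112.5 [[300.0, 264.0], [456.0, 264.0]]
108.5 [[301.0, 270.0], [454.0, 270.0]]
handle [[378. 364.]]
```

move_arm(grip=[255,255,255,255,255,255,255,255,255,255], travel=[[0.7,0.3,20],[0,0,14],[0,0,8],[0,0,6],[0,0,5],[0,0,5],[0,0,5],[0,0,4],[0,0,0],[0,0,0]], spin=[0,0,0,0,0,0,0,0,0,0])

```text
clock: 23.08
tcp_pos: [555.6, -68.2, 75.4]
eef_rot: [0.017, 1.0, 0.0, -0.0]
ft_force: [-0.2, -0.3, -2.0]
gripper_width: 11.7
grip_force: 45.0
```

No contact, so it slid in. Press with increased grip.

move_arm(grip=[255,255,255,255,255,255,255,255], travel=[[0,0,2],[0,0,2],[0,0,2],[0,0,2],[0,0,2],[0,0,2],[0,0,1],[0,0,0]], spin=[0,0,0,0,0,0,0,0], grip_force=60)

```text
clock: 23.75
tcp_pos: [556.1, -68.5, 63.4]
eef_rot: [0.017, 1.0, -0.0, 0.0]
ft_force: [-2.3, 0.0, 5.3]
gripper_width: 11.5
grip_force: 60.0
```

move_arm(grip=[255,255,255,255], travel=[[0,0,1.5],[0,0,1.5],[0,0,0],[0,0,0]], spin=[0,0,0,0])

```text
clock: 24.08
tcp_pos: [556.4, -68.5, 63.2]
eef_rot: [0.017, 1.0, -0.0, 0.0]
ft_force: [-13.0, 3.0, 25.7]
gripper_width: 11.8
grip_force: 60.0
```

move_arm(grip=[150,150,150,150,150,150,150,150], travel=[[0,0,-2],[0,0,0],[0,0,0],[0,0,-20],[0,0,-40],[0,0,-40],[0,0,-20],[0,0,0]], spin=[0,0,0,0,0,0,0,0])

```text
clock: 24.75
tcp_pos: [559.6, -69.5, 187.9]
eef_rot: [0.017, 1.0, -0.001, 0.005]
ft_force: [0.2, -0.2, 0.1]
gripper_width: 35.5
grip_force: 0.0
```

```bash
python3 top.py top2; python3 -c "
from h import *
go((465,228.4,180),0.436+np.pi/2)"
```

```text
red [423. 223.] [ 458.6 -413.8] [12.5 43.8] -0.003
red [404. 225.] [ 454.4 -354.5] [12.5 43.7] 0.0
red [386. 226.] [ 447.3 -298.4] [12.5 43.7] 0.004
green [ 34. 157.] [640.3 794.9] [ 6.3 37.1] -1.551
green [ 28. 203.] [497.4 804.7] [ 6.2 27.7] -1.552
green [ 16. 166.] [611.1 846.6] [ 6.2 27.4] -1.551
orange [216. 217.] [465.  228.3] [12.4 40.2] 0.413
yellow [188. 229.] [425.8 312.9] [13.9 41.3] 0.441
yellow [148. 211.] [483.  435.8] [17.5 41.8] 0.211
{'clock': 24.8, 'p': array([558. , -69.1, 184.7]), 'travel': array([103.3, 294.1,   3.7]), 'yaw': 1.536, 'j6': np.float64(-1.8), 'F': array([ 0.9,  0.6, -0.5]), 'w': 35.9, 'spin_deg': np.float64(-27.0)}
```

move_arm(grip=[150,150,150,150,150,150,150,150,150,150], travel=[[12.9,36.8,0],[12.9,36.8,0],[12.9,36.8,0],[12.9,36.8,0],[12.9,36.8,0],[12.9,36.8,0],[12.9,36.8,0],[12.9,36.8,0],[0,0,5],[0,0,5]], spin=[0,0,0,0,0,0,0,0,-6.7,-6.7])

```text
clock: 25.63
tcp_pos: [460.8, 231.4, 169.5]
eef_rot: [-0.104, 0.995, -0.0, -0.001]
ft_force: [-0.1, -0.3, 0.7]
gripper_width: 35.7
grip_force: 0.0
```

move_arm(grip=[150,150,150,150,150], travel=[[0,0,5],[0,0,5],[0,0,0],[0,0,0],[0,0,0]], spin=[-6.7,-6.7,0,0,0])

```text
clock: 26.05
tcp_pos: [462.4, 229.1, 160.8]
eef_rot: [-0.213, 0.977, -0.0, -0.001]
ft_force: [-0.2, -0.1, -0.6]
gripper_width: 36.0
grip_force: 0.0
```

```bash
python3 wl.py orange 53
```

```text
Traceback (most recent call last):
  File "wl.py", line 5, in <module>
    k=blobs(im,col,1,100)[0]; r=rect(c,k,z); print(col,k[:,0].mean(0).round(),*r)
      ~~~~~~~~~~~~~~~~~~~^^^
IndexError: list index out of range
```

```bash
python3 - <<'E'
from h import *
im=cv2.imread("pics/last.png")[:,:,::-1].copy(); h=cv2.cvtColor(im,cv2.COLOR_RGB2HSV); print(h[195,300:330:6],h[210,300:330:6])
HUE["orange"]=(10,20,180,130); c=dict(np.load("last.npz"))
for k in blobs(im,"orange",3,100): print(k[:,0].mean(0),*rect(c,k,53))
E
sed -i 's/orange=(7,14,150,120)/orange=(7,19,190,120)/' h.py
```

```text
[[165   5 206]
 [141  17 215]
 [ 20 255 255]
 [ 18 242 255]
 [165   4 239]] [[160   4 204]
 [143  14 212]
 [ 20 255 255]
 [ 18 239 255]
 [160   3 240]]
[312.51818182 197.07272727] [465.3 227.9] [10.5 45.4] 0.43
```

View pics/last.png

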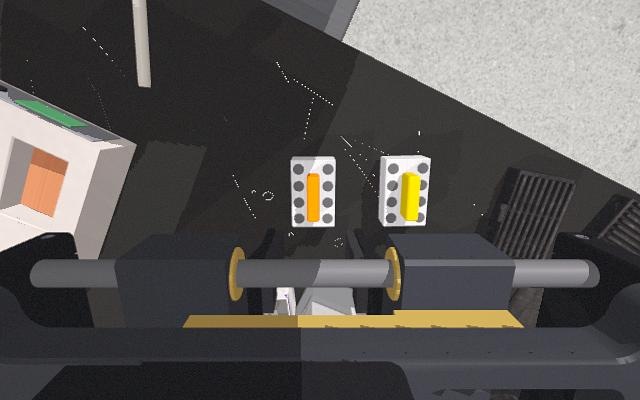

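The wrist view shows orange at (313,197) centred under the tool and yellow at (410,195).

move_arm(grip=[150,150,150,150,150,150,255,255,255,255], travel=[[-2.9,-2.3,30],[0,0,40],[0,0,33],[0,0,18],[0,0,7],[0,0,0],[0,0,0],[0,0,0],[0,0,0],[0,0,0]], spin=[0,0,0,0,0,0,0,0,0,0], grip_force=45)

```text
clock: 26.93
tcp_pos: [467.5, 228.8, 35.0]
eef_rot: [-0.215, 0.977, 0.0, 0.001]
ft_force: [0.4, -0.2, -0.1]
gripper_width: 16.8
grip_force: 0.0
```

move_arm(grip=[255,255,255,255,255,255,255,255,255,255], travel=[[0,0,0],[0,0,0],[0,0,-30],[0,0,-40],[0,0,-40],[0,0,0],[0,0,0],[0,0,0],[0,0,0],[0,0,0]], spin=[0,0,0,0,0,6.7,6.7,6.7,6.7,0])

```text
clock: 27.77
tcp_pos: [466.0, 228.3, 143.4]
eef_rot: [0.019, 1.0, -0.0, -0.0]
ft_force: [-0.1, -0.2, -2.6]
gripper_width: 11.5
grip_force: 45.0
```

```bash
python3 - <<'E'
from h import *
go((552.8,-131.0,145),1.531)
E
```

```text
{'clock': 27.77, 'p': array([466. , 228.3, 143.4]), 'travel': array([-100.6, -355.7,   -1.6]), 'yaw': 1.532, 'j6': np.float64(-1.23), 'F': array([-0.1, -0.2, -2.6]), 'w': 11.5, 'spin_deg': np.float64(0.1)}
```

move_arm(grip=[255,255,255,255,255,255,255,255,255,255], travel=[[-11.2,-39.4,0],[-11.2,-39.4,0],[-11.2,-39.4,0],[-11.2,-39.4,0],[-11.2,-39.4,0],[-11.2,-39.4,0],[-11.2,-39.4,0],[-11.2,-39.4,0],[-11.2,-39.8,0],[0,0,0]], spin=[0,0,0,0,0,0,0,0,0,0])

```text
clock: 28.6
tcp_pos: [556.1, -137.2, 143.9]
eef_rot: [0.018, 1.0, -0.002, 0.001]
ft_force: [-0.3, 1.2, -2.0]
gripper_width: 11.6
grip_force: 45.0
```

move_arm(grip=[255,255,255], travel=[[0,0,0],[0,0,10],[0,0,0]], spin=[0,0,0])

```text
clock: 28.85
tcp_pos: [553.4, -128.1, 131.2]
eef_rot: [0.016, 1.0, 0.001, -0.002]
ft_force: [-0.8, 0.5, -2.9]
gripper_width: 11.9
grip_force: 45.0
```

```bash
python3 - <<'E'
from h import *
go((553.2,-130.5,74),1.531)
E
```

```text
{'clock': 28.85, 'p': array([ 553.4, -128.1,  131.2]), 'travel': array([-0.1, -2.5, 57.2]), 'yaw': 1.539, 'j6': np.float64(-1.91), 'F': array([-0.8,  0.5, -2.9]), 'w': 11.9, 'spin_deg': np.float64(0.4)}
```

move_arm(grip=[255,255,255,255,255], travel=[[0,0,10],[0,0,5],[0,0,0],[0,0,0],[0,0,0]], spin=[0,0,0,0,0])

```text
clock: 29.27
tcp_pos: [555.1, -129.4, 118.9]
eef_rot: [0.017, 1.0, -0.0, 0.0]
ft_force: [-0.4, 0.3, -1.8]
gripper_width: 11.8
grip_force: 45.0
```

```bash
python3 - <<'E'
from h import *
go((553.2,-130.5,74),1.531)
E
```

```text
{'clock': 29.27, 'p': array([ 555.1, -129.4,  118.9]), 'travel': array([ 1.9, -1.2, 44.9]), 'yaw': 1.537, 'j6': np.float64(-1.9), 'F': array([-0.4,  0.3, -1.8]), 'w': 11.8, 'spin_deg': np.float64(0.4)}
```

move_arm(grip=[255,255,255,255,255,255,255,255,255,255], travel=[[1.7,-1.2,8],[0,0,8],[0,0,5],[0,0,5],[0,0,5],[0,0,5],[0,0,4],[0,0,3],[0,0,0],[0,0,0]], spin=[0.3,0,0,0,0,0,0,0,0,0])

```text
clock: 30.1
tcp_pos: [559.6, -131.4, 80.5]
eef_rot: [0.02, 1.0, -0.001, 0.007]
ft_force: [9.0, 3.7, 11.3]
gripper_width: 11.6
grip_force: 45.0
```

```bash
python3 - <<'E'
from h import *
im=eyes.capture("wrist"); go((553.2,-130.5,74),1.531); c=eyes.calibration("wrist"); np.savez("w5.npz",**c)
cv2.imwrite("pics/w5.png",cv2.resize(im[60:310,150:490],None,fx=2.3,fy=2.3,interpolation=cv2.INTER_NEAREST)[:,:,::-1])
E
```

```text
{'clock': 30.15, 'p': array([ 559.6, -131.4,   80.4]), 'travel': array([6.5, 0.6, 6.3]), 'yaw': 1.531, 'j6': np.float64(-1.9), 'F': array([ 8.8,  3.7, 10. ]), 'w': 11.8, 'spin_deg': np.float64(-0.0)}
```

View pics/w5.png

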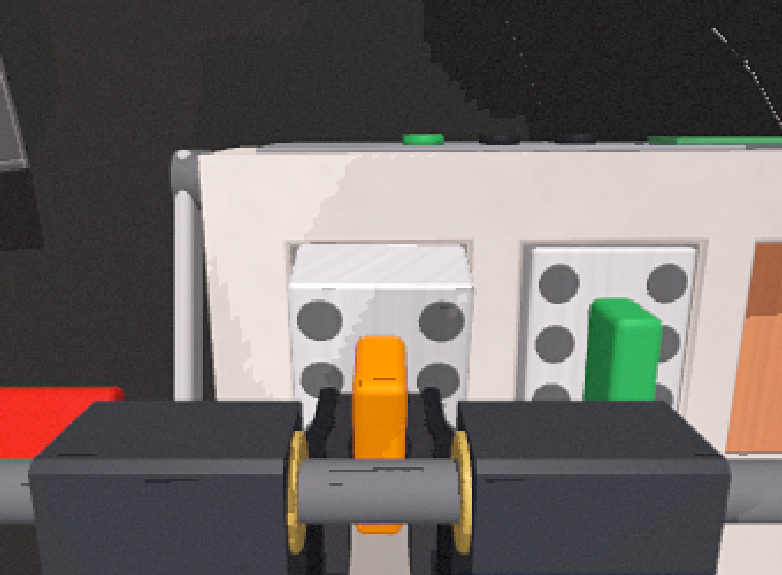

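The view shows orange a few mm too far back, still about 16 mm proud. I lift it clear and recheck the pose.

move_arm(grip=[255,255,255,255,255,255], travel=[[0,0,-10],[0,0,-20],[0,0,-10],[0,0,0],[0,0,0],[0,0,0]], spin=[0,0,0,0,0,0])

```text
clock: 30.65
tcp_pos: [552.6, -130.7, 114.7]
eef_rot: [0.02, 1.0, 0.0, -0.001]
ft_force: [-0.3, 0.4, -2.7]
gripper_width: 11.7
grip_force: 45.0
```

```bash
python3 - <<'E'
from h import *
im=eyes.capture("wrist"); go((553.2,-130.5,74),1.531); c=eyes.calibration("wrist"); s,p,R=tool(); print(s["eef_rot"].round(4),s["wrist_torque"])
a=-.04; ex=np.array([np.cos(a),np.sin(a),0]);ey=np.array([-np.sin(a),np.cos(a),0])
for P,l,z,w in((p,35,p[2]-4,22),(np.array((553.2,-130.5,0)),36.5,60,23.5)):
    q=proj(c,[np.array([P[0],P[1],z])+i*l*ex+j*w*ey for i,j in((-1,-1),(-1,1),(1,1),(1,-1))]); cv2.polylines(im,[q.round().astype(int)],True,(0,255,0),1)
cv2.imwrite("pics/w6.png",cv2.resize(im[60:310,150:490],None,fx=2.3,fy=2.3,interpolation=cv2.INTER_NEAREST)[:,:,::-1])
E
```

```text
{'clock': 30.7, 'p': array([ 552.3, -130.7,  114.3]), 'travel': array([-0.9,  0.2, 40.3]), 'yaw': 1.531, 'j6': np.float64(-1.9), 'F': array([-0.2,  0.4, -2.7]), 'w': 11.7, 'spin_deg': np.float64(-0.0)}
[ 1.990e-02  9.998e-01  4.000e-04 -1.000e-03] [ 0.01041536 -0.01218334 -0.00815067]
```

View pics/w6.png

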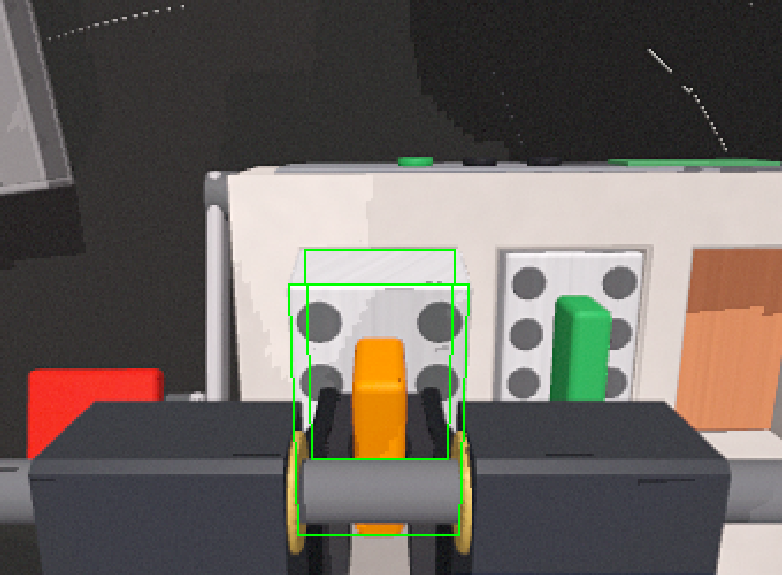

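```bash
python3 - <<'E'
from h import *
c=eyes.calibration("wrist"); s,p,R=tool(); print(p)
a=-.04; ex=np.array([np.cos(a),np.sin(a),0])
f=lambda l,dz,P=p:((proj(c,[np.array([P[0],P[1],P[2]+dz])-l*ex])-[150,60])*2.3).round(0).tolist()
print("top",f(35,-4),"low",f(35,-30),"bot",f(32.5,-34),"handle",f(22,19))
P2=np.array([555.7,-68.5,60]); print("green top edge",f(35,0,P2),"mouth",f(36.5,0,P2),"handle",f(22,23,P2))
E
```

```text
[ 552.3456828  -130.66013352  114.3314722 ]
top [[378.0, 283.0]] low [[378.0, 264.0]] bot [[378.0, 270.0]] handle [[378.0, 363.0]]
green top edge [[574.0, 252.0]] mouth [[574.0, 248.0]] handle [[592.0, 310.0]]
```

Comparing prediction and view, orange has pitched in the grip, its bottom about 6 mm forward. I'll set it down on the free bench spot at green's old place to level it, then regrasp with 60 N.

move_arm(grip=[255,255,255,255,255,255,255,255,255,255], travel=[[0,0,-38],[17,31,0],[17,31,0],[17,31,0],[17,31,0],[17,31,0],[17,31,0],[17,31,0],[17,31,0],[0,0,20]], spin=[0,0,0,0,0,0,0,0,0,0])

```text
clock: 31.53
tcp_pos: [426.5, 127.1, 135.8]
eef_rot: [0.018, 1.0, 0.002, 0.002]
ft_force: [1.5, 0.2, -2.0]
gripper_width: 11.8
grip_force: 45.0
```

move_arm(grip=[255,255,255,255,255,255,255,255,255,255], travel=[[0,0,30],[0,0,30],[0,0,14],[0,0,8],[0,0,5],[0,0,4],[0,0,3],[0,0,2],[0,0,0],[0,0,0]], spin=[0,0,0,0,0,0,0,0,0,0])

```text
clock: 32.37
tcp_pos: [428.0, 122.3, 38.5]
eef_rot: [0.02, 1.0, 0.0, 0.001]
ft_force: [0.4, 0.3, -2.2]
gripper_width: 11.7
grip_force: 45.0
```

move_arm(grip=[255,255,255,255,150,150,150,150,150,150], travel=[[0,0,2],[0,0,2],[0,0,1],[0,0,0],[0,0,0],[0,0,0],[0,0,0],[0,0,0],[0,0,-40],[0,0,-40]], spin=[0,0,0,0,0,0,0,0,0,0])

```text
clock: 33.2
tcp_pos: [423.9, 121.9, 110.5]
eef_rot: [0.02, 1.0, -0.001, -0.004]
ft_force: [1.8, 0.2, 1.4]
gripper_width: 34.9
grip_force: 0.0
```

move_arm(grip=[150,150,150,150], travel=[[0,0,-40],[0,0,0],[0,0,0],[0,0,0]], spin=[0,0,0,0])

```text
clock: 33.53
tcp_pos: [427.0, 122.2, 152.3]
eef_rot: [0.02, 1.0, -0.0, -0.0]
ft_force: [0.7, -0.1, -0.8]
gripper_width: 35.7
grip_force: 0.0
```

```bash
python3 wl.py orange 53
```

```text
orange [314. 188.] [416.6 122.8] [10.  43.9] -0.04
{'clock': 33.58, 'p': array([426.3, 122.1, 151.4]), 'travel': array([9.7, 0.3, 1.4]), 'yaw': 1.531, 'j6': np.float64(-1.43), 'F': array([-0.4, -0. , -1.2]), 'w': 35.6, 'spin_deg': np.float64(0.0)}
```

move_arm(grip=[150,150,150,150,150,150,150,255,255,255], travel=[[9,0.5,30],[0,0,38],[0,0,28],[0,0,16],[0,0,7],[0,0,0],[0,0,0],[0,0,0],[0,0,0],[0,0,0]], spin=[0,0,0,0,0,0,0,0,0,0], grip_force=60)

```text
clock: 34.42
tcp_pos: [418.3, 123.1, 33.8]
eef_rot: [0.02, 1.0, 0.0, 0.0]
ft_force: [-0.2, 0.3, 0.6]
gripper_width: 22.8
grip_force: 0.0
```

move_arm(grip=[255,255,255,255,255,255,255,255,255,255], travel=[[0,0,0],[0,0,0],[0,0,0],[0,0,-20],[0,0,-30],[0,0,-30],[0,0,-30],[0,0,0],[0,0,0],[0,0,0]], spin=[0,0,0,0,0,0,0,0,0,0])

```text
clock: 35.25
tcp_pos: [417.4, 123.0, 142.7]
eef_rot: [0.02, 1.0, -0.0, -0.001]
ft_force: [-0.0, -0.4, -2.6]
gripper_width: 11.1
grip_force: 60.0
```

```bash
cat > held.py <<'E'
from h import *
import sys
tx,ty=map(float,sys.argv[1:3]); go((tx,ty,145),1.531); im=eyes.capture("wrist"); c=eyes.calibration("wrist"); s,p,R=tool()
ex=np.array([R[1,1],-R[0,1],0])
print([(n,proj(c,[np.array([p[0],p[1],p[2]+dz])-l*ex])[0].round(0).tolist()) for n,l,dz in(("top",35,-4),("low",35,-30),("bot",32.5,-34))])
x=int(proj(c,[p-35*ex])[0,0]); g=cv2.GaussianBlur(cv2.cvtColor(im,cv2.COLOR_RGB2GRAY),(3,3),0)[150:200,x-25:x-15].mean(1); d=np.diff(g)
print("edges",[(150+i,round(float(d[i]))) for i in range(len(d)) if abs(d[i])>9])
E
python3 held.py 553.2 -130.5
```

```text
{'clock': 35.25, 'p': array([417.4, 123. , 142.7]), 'travel': array([-145.8, -247.9,   -2.5]), 'yaw': 1.531, 'j6': np.float64(-1.43), 'F': array([-0. , -0.4, -2.6]), 'w': 11.1, 'spin_deg': np.float64(0.0)}
[('top', [314.0, 183.0]), ('low', [314.0, 175.0]), ('bot', [314.0, 177.0])]
edges [(175, 12), (176, 64), (177, 87), (178, 34), (185, 11), (192, -19), (193, -29), (194, -23), (195, -13), (196, -11)]
```

Level and centred now. I move gently to pocket 3.

move_arm(grip=[255,255,255,255,255,255,255,255,255,255], travel=[[-10,-17,0],[-16,-27,0],[-17,-28.9,0],[-17,-28.9,0],[-17,-28.9,0],[-17,-28.9,0],[-17,-28.9,0],[-16,-27.2,0],[-12,-20.2,0],[-6.8,-12,0]], spin=[0,0,0,0,0,0,0,0,0,0])

```text
clock: 36.13
tcp_pos: [553.6, -132.5, 141.2]
eef_rot: [0.021, 1.0, 0.0, -0.002]
ft_force: [0.6, -0.4, -1.2]
gripper_width: 11.3
grip_force: 60.0
```

move_arm(grip=[255,255,255,255,255], travel=[[0,0,10],[0,0,10],[0,0,5],[0,0,0],[0,0,0]], spin=[0,0,0,0,0])

```text
clock: 36.55
tcp_pos: [552.9, -128.8, 117.6]
eef_rot: [0.019, 1.0, 0.001, -0.001]
ft_force: [-1.2, -0.6, -2.4]
gripper_width: 11.7
grip_force: 60.0
```

```bash
python3 held.py 553.2 -130.5
```

```text
{'clock': 36.55, 'p': array([ 552.9, -128.8,  117.6]), 'travel': array([ -0.2,  -1.6, -27.4]), 'yaw': 1.533, 'j6': np.float64(-1.9), 'F': array([-1.2, -0.6, -2.4]), 'w': 11.7, 'spin_deg': np.float64(0.1)}
[('top', [314.0, 183.0]), ('low', [314.0, 175.0]), ('bot', [314.0, 177.0])]
edges [(165, -25), (166, -38), (167, -32), (168, -12), (176, 31), (177, 44), (178, 19), (185, 14), (192, -20), (193, -28), (194, -21), (195, -13), (196, -11)]
```

move_arm(grip=[255,255,255,255,255], travel=[[0,0,5],[0,0,4],[0,0,4],[0,0,0],[0,0,0]], spin=[0,0,0,0,0])

```text
clock: 37.02
tcp_pos: [553.8, -130.2, 105.4]
eef_rot: [0.02, 1.0, 0.0, -0.0]
ft_force: [0.4, -0.3, -2.7]
gripper_width: 11.5
grip_force: 60.0
```

```bash
python3 held.py 553.3 -130.5; python3 -c "
from h import *
c=eyes.calibration('wrist'); ex=np.array([np.cos(.04),-np.sin(.04),0]); print('mouth',proj(c,[np.array((553.3,-130.5,60))-36.5*ex]))"
```

```text
{'clock': 37.02, 'p': array([ 553.8, -130.2,  105.4]), 'travel': array([  0.5,  -0.3, -39.6]), 'yaw': 1.531, 'j6': np.float64(-1.9), 'F': array([ 0.4, -0.3, -2.7]), 'w': 11.5, 'spin_deg': np.float64(0.0)}
[('top', [314.0, 183.0]), ('low', [314.0, 175.0]), ('bot', [314.0, 177.0])]
edges [(166, -13), (167, -30), (168, -41), (169, -23), (176, 31), (177, 44), (178, 19), (185, 15), (192, -20), (193, -28), (194, -21), (195, -13), (196, -11)]
mouth [[313.93162868 167.29296274]]
```

Mouth edge matches (168 vs 167.3). Descend slowly.

move_arm(grip=[255,255,255,255,255,255,255,255,255], travel=[[0,-0.3,5],[0,0,5],[0,0,5],[0,0,4],[0,0,4],[0,0,4],[0,0,3],[0,0,0],[0,0,0]], spin=[0,0,0,0,0,0,0,0,0])

```text
clock: 37.82
tcp_pos: [554.0, -130.6, 75.5]
eef_rot: [0.02, 1.0, 0.0, -0.0]
ft_force: [0.0, 1.1, -1.7]
gripper_width: 11.2
grip_force: 60.0
```

move_arm(grip=[255,255,255,255,255,255,255,255,255,255], travel=[[0,0,2],[0,0,2],[0,0,2],[0,0,2],[0,0,2],[0,0,2],[0,0,2],[0,0,1],[0,0,0],[0,0,0]], spin=[0,0,0,0,0,0,0,0,0,0])

```text
clock: 38.65
tcp_pos: [554.2, -130.9, 63.7]
eef_rot: [0.02, 1.0, -0.0, -0.0]
ft_force: [-10.8, 2.7, 18.7]
gripper_width: 11.5
grip_force: 60.0
```

move_arm(grip=[150,150,150,150,150,150,150,150,150], travel=[[0,0,-2],[0,0,0],[0,0,0],[0,0,-20],[0,0,-40],[0,0,-40],[0,0,-10],[0,0,0],[0,0,0]], spin=[0,0,0,0,0,0,0,0,0])

```text
clock: 39.4
tcp_pos: [554.7, -130.9, 173.3]
eef_rot: [0.02, 1.0, -0.0, 0.001]
ft_force: [-1.0, -0.8, -0.5]
gripper_width: 35.7
grip_force: 0.0
```

```bash
python3 top.py top3; python3 -c "
from h import *
go((425.8,312.9,170),0.441+np.pi/2)"
```

```text
red [423. 223.] [ 458.6 -413.8] [12.5 43.8] -0.003
red [404. 225.] [ 454.4 -354.5] [12.5 43.7] 0.0
red [386. 226.] [ 447.3 -298.4] [12.5 43.7] 0.004
green [ 34. 157.] [640.3 794.9] [ 6.3 37.1] -1.551
green [ 28. 203.] [497.4 804.7] [ 6.2 27.7] -1.552
green [ 16. 166.] [611.1 846.6] [ 6.2 27.4] -1.551
yellow [188. 229.] [425.7 313. ] [13.8 41.4] 0.454
yellow [148. 210.] [485.4 438.1] [22.5 46.8] 0.179
{'clock': 39.45, 'p': array([ 553.6, -130.5,  171.7]), 'travel': array([145.4, 438. ,   2. ]), 'yaw': 1.531, 'j6': np.float64(-1.9), 'F': array([-0.4,  0.3, -0.7]), 'w': 35.7, 'spin_deg': np.float64(-27.5)}
```

move_arm(grip=[150,150,150,150,150,150,150,150,150,150], travel=[[12.1,36.5,0],[12.1,36.5,0],[12.1,36.5,0],[12.1,36.5,0],[12.1,36.5,0],[12.1,36.5,0],[12.1,36.5,0],[12.1,36.5,0],[12.1,36.5,0],[12.1,36.5,0]], spin=[0,0,0,0,0,0,0,0,0,0])

```text
clock: 40.28
tcp_pos: [445.4, 240.0, 170.3]
eef_rot: [0.02, 1.0, -0.001, -0.002]
ft_force: [0.5, 0.3, -0.1]
gripper_width: 35.6
grip_force: 0.0
```

move_arm(grip=[150,150,150,150,150,150,150,150,150], travel=[[12.2,36.5,0],[12.2,36.5,0],[0,0,5],[0,0,5],[0,0,5],[0,0,0],[0,0,0],[0,0,0],[0,0,0]], spin=[0,0,-6.9,-6.9,-6.9,-6.8,0,0,0])

```text
clock: 41.03
tcp_pos: [425.7, 312.4, 156.7]
eef_rot: [-0.217, 0.976, -0.0, -0.001]
ft_force: [0.1, 0.5, -0.3]
gripper_width: 35.4
grip_force: 0.0
```

```bash
sed -i 's/yellow=(18,30,140,120)/yellow=(22,34,170,120)/' h.py; sed -i 's/k=blobs(im,col,1,100)\[0\]/k=min(blobs(im,col,4,100),key=lambda k:abs(k[:,0].mean(0)-[314,195]).sum())/' wl.py; python3 wl.py yellow 53; python3 -c "
import cv2
im=cv2.imread('pics/last.png');print(cv2.cvtColor(im,cv2.COLOR_BGR2HSV)[195,290:340:5].tolist())"
```

```text
yellow [315. 196.] [424.9 312.7] [10.3 45.6] 0.437
{'clock': 41.08, 'p': array([425.9, 312.5, 157. ]), 'travel': array([0.8, 0.6, 7. ]), 'yaw': 2.008, 'j6': np.float64(-1.52), 'F': array([-0.6, -0.4, -0.2]), 'w': 35.6, 'spin_deg': np.float64(0.0)}
[[15, 32, 48], [0, 0, 255], [158, 5, 218], [168, 6, 218], [26, 255, 252], [28, 255, 255], [28, 255, 255], [160, 3, 239], [165, 4, 249], [156, 5, 242]]
```

move_arm(grip=[150,150,150,150,150,150,150,255,255,255], travel=[[0,0.6,30],[0,0,38],[0,0,32],[0,0,16],[0,0,7],[0,0,0],[0,0,0],[0,0,0],[0,0,0],[0,0,0]], spin=[0,0,0,0,0,0,0,0,0,0], grip_force=60)

```text
clock: 41.92
tcp_pos: [427.1, 313.9, 36.4]
eef_rot: [-0.218, 0.976, 0.0, 0.001]
ft_force: [0.7, -0.8, 0.2]
gripper_width: 23.2
grip_force: 0.0
```

move_arm(grip=[255,255,255,255,255,255,255,255,255,255], travel=[[0,0,0],[0,0,0],[0,0,0],[0,0,-20],[0,0,-30],[0,0,-30],[0,0,-30],[0,0,0],[0,0,0],[0,0,0]], spin=[0,0,0,0,0,0,6,7,7,7])

```text
clock: 42.75
tcp_pos: [425.9, 313.3, 145.2]
eef_rot: [0.018, 1.0, 0.0, 0.0]
ft_force: [0.4, 0.6, -2.0]
gripper_width: 11.9
grip_force: 60.0
```

```bash
python3 held.py 557.8 -7.2
```

```text
{'clock': 42.75, 'p': array([425.9, 313.3, 145.2]), 'travel': array([-1.437e+02, -3.154e+02,  2.000e-01]), 'yaw': 1.534, 'j6': np.float64(-1.05), 'F': array([ 0.4,  0.6, -2. ]), 'w': 11.9, 'spin_deg': np.float64(0.2)}
[('top', [314.0, 183.0]), ('low', [314.0, 175.0]), ('bot', [314.0, 177.0])]
edges [(162, 9), (173, 24), (174, 74), (175, 65), (176, 18), (182, 9), (189, -15), (190, -28), (191, -25), (192, -15), (193, -11)]
```

move_arm(grip=[255,255,255,255,255,255,255,255,255,255], travel=[[-7,-15.4,0],[-13,-28.5,0],[-16.5,-36.2,0],[-16.5,-36.2,0],[-16.5,-36.2,0],[-16.5,-36.2,0],[-16.5,-36.2,0],[-16.5,-36.2,0],[-13,-28.5,0],[-8,-17.5,0]], spin=[0,0,0,0,0,0,0,0,0,0])

```text
clock: 43.63
tcp_pos: [556.9, -1.5, 144.3]
eef_rot: [0.015, 1.0, -0.0, -0.0]
ft_force: [-0.3, 0.2, -2.3]
gripper_width: 11.6
grip_force: 60.0
```

move_arm(grip=[255,255,255,255,255,255,255,255,255], travel=[[-3.7,-8.4,0],[0,0,10],[0,0,12],[0,0,8],[0,0,5],[0,0,0],[0,0,0],[0,0,0],[0,0,0]], spin=[0,0.2,0,0,0,0,0,0,0])

```text
clock: 44.38
tcp_pos: [560.3, -6.1, 110.4]
eef_rot: [0.017, 1.0, -0.0, 0.001]
ft_force: [0.2, -0.1, -3.0]
gripper_width: 11.3
grip_force: 60.0
```

```bash
python3 held.py 557.8 -7.2; python3 -c "
from h import *
c=eyes.calibration('wrist'); ex=np.array([np.cos(.04),-np.sin(.04),0]); print('mouth',proj(c,[np.array((557.8,-7.2,60))-36.5*ex]))"
```

```text
{'clock': 44.38, 'p': array([560.3,  -6.1, 110.4]), 'travel': array([  2.4,  -1.2, -34.6]), 'yaw': 1.537, 'j6': np.float64(-1.69), 'F': array([ 0.2, -0.1, -3. ]), 'w': 11.3, 'spin_deg': np.float64(0.4)}
[('top', [314.0, 183.0]), ('low', [314.0, 175.0]), ('bot', [314.0, 177.0])]
edges [(162, -22), (163, -31), (164, -26), (165, -11), (173, 12), (174, 38), (175, 36), (176, 11), (182, 11), (189, -15), (190, -27), (191, -23), (192, -14), (193, -11)]
mouth [[313.11201499 163.67322511]]
```

move_arm(grip=[255,255,255,255,255,255,255,255,255,255], travel=[[2,-0.6,4],[0,0,5],[0,0,5],[0,0,5],[0,0,4],[0,0,4],[0,0,3],[0,0,2],[0,0,0],[0,0,0]], spin=[0.4,0,0,0,0,0,0,0,0,0])

```text
clock: 45.27
tcp_pos: [557.8, -7.0, 77.7]
eef_rot: [0.021, 1.0, 0.0, -0.0]
ft_force: [0.4, -1.0, -2.8]
gripper_width: 11.8
grip_force: 60.0
```

move_arm(grip=[255,255,255,255,255,255,255,255,255,255], travel=[[0,0,2],[0,0,2],[0,0,2],[0,0,2],[0,0,2],[0,0,2],[0,0,2],[0,0,1],[0,0,0],[0,0,0]], spin=[0,0,0,0,0,0,0,0,0,0])

```text
clock: 46.1
tcp_pos: [558.6, -7.1, 65.3]
eef_rot: [0.021, 1.0, -0.0, 0.001]
ft_force: [-9.1, 1.2, 20.4]
gripper_width: 11.6
grip_force: 60.0
```

move_arm(grip=[150,150,150,150,150,150,150,150,150,150], travel=[[0,0,-2],[0,0,0],[0,0,0],[0,0,-20],[0,0,-40],[0,0,-40],[0,40,0],[0,40,0],[0,0,0],[0,0,0]], spin=[0,0,0,0,0,0,0,0,0,0])

```text
clock: 46.93
tcp_pos: [560.6, 74.7, 164.0]
eef_rot: [0.019, 1.0, -0.0, -0.0]
ft_force: [-0.1, -0.6, -0.1]
gripper_width: 35.8
grip_force: 0.0
```

```bash
python3 - <<'E'
from h import *
im=eyes.capture("wrist"); c=eyes.calibration("wrist"); ims=eyes.capture("scene"); go((556,-69,145))
cv2.imwrite("pics/fin.png",np.vstack([cv2.resize(im[60:300,60:460],(800,480),interpolation=cv2.INTER_CUBIC)[:300],cv2.resize(ims[130:255,250:450],(480,300),interpolation=cv2.INTER_CUBIC).copy() if 0 else cv2.copyMakeBorder(cv2.resize(ims[130:255,250:450],(480,300),interpolation=cv2.INTER_CUBIC),0,0,0,320,cv2.BORDER_CONSTANT)])[:,:,::-1])
for col,p in(("yellow",(557.8,-7)),("green",(555.7,-68.5)),("orange",(553.3,-130.5))):
    ks=blobs(im,col,3,150); print(col,[(k[:,0].mean(0).round(0).tolist(),*rect(c,k,83)) for k in ks])
E
```

```text
{'clock': 47.03, 'p': array([560.6,  72.7, 163.7]), 'travel': array([  -1.2, -141.7,   18.8]), 'yaw': 1.53, 'j6': np.float64(-1.54), 'F': array([ 0.9, -0.4,  0.3]), 'w': 35.7}
yellow [([626.0, 129.0], array([510.6, 318.1]), array([28.4, 88.1]), 0.24), ([221.0, 202.0], array([555.9,  -4.8]), array([16.5, 45.5]), -0.037)]
green [([151.0, 201.0], array([553.6, -63.6]), array([22.1, 45.5]), -0.034)]
orange [([80.0, 203.0], array([ 553. , -123.4]), array([26.4, 45.7]), -0.038)]
```

View pics/fin.png

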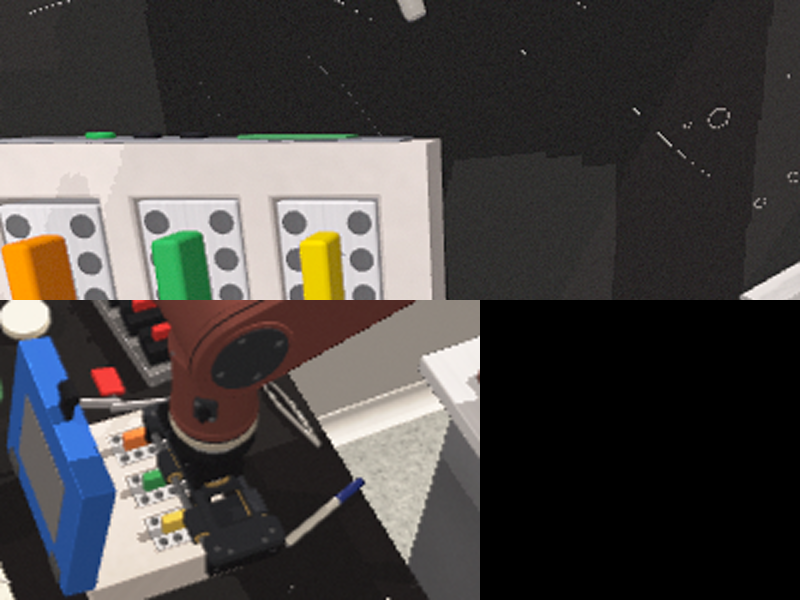

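All three blocks are flush, the cover stands and the blanks are in the tray. A quick triangulation of the pad will confirm the stay is locked.

```bash
python3 - <<'E'
from h import *
from scipy.optimize import least_squares
def tri(views): return least_squares(lambda X:np.concatenate([(proj(c,X)[0]-p)*w for c,p,w in views]),(560,-218,85)).x.round(1)
out=[]
w3=dict(np.load("w3.npz")); i3=cv2.imread("pics/w3.png")[:,:,::-1].copy(); w2=dict(np.load("w2.npz")); i2=cv2.imread("pics/w2.png")[:,:,::-1].copy()
cen=lambda k:(lambda m:np.array([m["m10"],m["m01"]])/m["m00"])(cv2.moments(k))
near=lambda im,c,X:min(blobs(im,"red",8,15),key=lambda k:np.hypot(*(cen(k)-proj(c,X)[0])))
V={}
for n in("top","scene"):
    im=eyes.capture(n); c=eyes.calibration(n); k=near(im,c,(560,-218,83)); V[n]=(c,cen(k),1.); print(n,cen(k),cv2.contourArea(k),proj(c,(562,-218,82))[0].round(1))
k=near(i3,w3,(560,-218,83)); V["w3"]=(w3,cen(k),1.); print("w3",cen(k),proj(w3,(562,-218,82))[0])
print("pad",tri(list(V.values())),tri([V["w3"],V["scene"]]))
E
```

```text
top [362.34070796 187.39675516] 113.0 [362.2 187.1]
scene [294.44090909 163.43939394] 110.0 [294.1 163.2]
w3 [165.54093238 204.48043995] [165.50424546 204.44890346]
pad [ 561.9 -217.9   82.1] [ 561.9 -217.6   82.4]
```

```bash
python3 -c "
from bench import workorder
print(workorder.sign_off())"
```

```text
the job is handed in; nothing more can be done
None
```

I handed the job in at about 47 s of the 210 s. No verdict came back, but my last check showed the stay locked (pad at 82 mm), the cover up, all three blanks in the tray, and all three blocks pressed flush in their pockets.

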